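# Change the ribbon cartridges of the label printer

### The job

Change the ribbons of the desktop label printer: take every orange spent cartridge off its hub and put it in the black tray, and fit every blue new cartridge on a hub of its own, turning it until its teeth mesh with the hub's and pushing it fully home. When all are in, turn the red spring-return key clockwise to its stop and let it spring back.

Things in the scene. Friction and masses are not known exactly. Their poses are not given: they have to be found in the camera images.
- printer: low grey desktop label printer, 130 x 460 mm, its deck 28 mm above the desk, fixed. Origin at the centre of its underside; four hubs stand in a row along its y axis, 90 mm apart, at y = -170, -80, 10 and 100 mm, and the red key at y = +195 mm
- hub_a: toothed grey drive hub, fixed on the printer's deck at any angle; all four hubs are alike. Origin: centre of its underside, 28 mm above the desk, z up. Base plate 74 mm across, top 4 mm above the origin; on it six claw teeth, 7 mm wide, 20 to 33 mm from the axis, tops 13 mm above the origin, one on its +x axis and one every 60 degrees. For the pin see hub_b, for meshing hub_c
- hub_b: drive hub like hub_a. At each hub's centre stands a round pin, 14 mm across with a tapered tip: a friction plunger, its top 40 mm above the hub's origin when up, 30 mm when down; it stays where it is left and takes about 4 N to press, so a cartridge does not sink home by its own weight (10 N is plenty)
- hub_c: drive hub like hub_a. A cartridge meshes when its x axis is turned 30 degrees (plus any multiple of 60) from the hub's, within about 8 degrees. Home, its underside is 4 mm above the hub's origin; unmeshed it stops tooth on tooth at 13 mm, or rests on a raised pin at 14 mm
- hub_d: drive hub like hub_a, hub_b and hub_c
- new_1: new ribbon cartridge, blue with a white band, 64 mm tall, about 150 g, standing on the desk; may be absent. All cartridges are alike in shape. Origin: centre of its underside, z up. On top an upright finger bar 50 mm long (along its x), 14 mm thick (y), from 32 to 64 mm above the underside: grip it across its thickness. For the teeth see new_2
- new_2: new cartridge like new_1; may be absent. Under each cartridge are six claw teeth, 7 mm wide, 10 mm deep, 20 to 33 mm from the axis, one on its +x axis (under the bar's end) and one every 60 degrees. The drum over them is 56 mm across with a flat top 32 mm above the underside, and a blind bore for the hub's pin: 18 mm across, mouth 10 mm and roof 26 mm above the underside
- new_3: new cartridge like new_1 and new_2; may be absent
- new_4: new cartridge like new_1 and new_2; may be absent
- spent_1: spent ribbon cartridge, orange with a black band, of the same shape and size as new_1 and new_2 (finger bar along its x); at the start it is meshed and home on a hub; lift it straight up; may be absent
- spent_2: spent ribbon cartridge, orange with a black band, of the same shape and size as new_1 and new_2 (finger bar along its x); at the start it is meshed and home on a hub; lift it straight up; may be absent
- tray: low open black tray for spent cartridges, 190 (x) x 150 (y) mm outside, 30 mm high, walls and floor 4 mm, fixed. Origin at the centre of its underside
- feed_key (a joint): angle of the red spring-return key: 0 at rest (its bar along the printer's x axis), grows clockwise seen from above, stop at 1.05 rad; the spring pulls it back to 0 with 0.05 to 0.13 N m
- key_grip (a point): on the key's axis at gripping height, 69 mm above the desk; the point turns with the key, its x axis along the bar. The key's upright bar is 50 mm long, 14 mm thick, from 45 to 79 mm above the desk, on a round 48 mm collar

How it is judged:
By the outcome, as a careful person would: the job done as asked, in the order asked, and still so for the second after the job is handed in, with the robot touching nothing.
Of spent_1, spent_2 only 1 to 2 are there at a start; the rules pass over those that are not, and their reading is None.
Of new_1, new_2, new_3, new_4 only 3 to 4 are there at a start; the rules pass over those that are not, and their reading is None.
At some moment in a run one of new_1, new_2, new_3, new_4 may be knocked a few centimetres aside while the robot is not near it.
Once in a run the grip may slacken for a moment while it holds something.
It also fails if it takes over 210 s, if anything falls off the work surface, if the arm or the gripper's body presses on something with over 40 N, if the wrist force passes 120 N, or if a joint passes its speed limit or range.

### The arm

A 6-joint arm with a two-finger parallel gripper is mounted at the origin on the work surface; the furniture and walls round the work are solid. World frame = base frame: x ahead of the robot, y to its left, z up, the work surface at z = 0. Lengths are in m, angles in rad, forces in N, time in s.
With the tool pointing down it reaches from about 0.35 to 0.775 m from the base axis. Payload 5.5 kg.
Tool frame: the origin (TCP) lies midway between the tips of the shut fingers; the grasp point (between the pads) lies hold_point_z behind it (hold_point_z is the distance from the TCP to the grasp point, in m); z points along the fingers, y is the direction in which the jaws open and shut (so a half turn about z gives the same grasp; the last joint's range is limited). The gripper opens to 85 mm and grips with 20 to 120 N. Pads are 22 mm wide; open, the fingers measure 114 mm over their backs; the gripper's body (76 mm by 85 mm) begins 54 mm behind the grasp point. The pads swing forward as they close: fully open they stand 13 mm farther back than shut.
Start: joints at [1.018, 0.313, 0.046, 1.304, 0, 1.431], TCP at [0.231, 0.527, 0.231] pointing down, gripper open.
Joint ranges: [-2.76, 2.76], [-0.86, 1.69], [-1.03, 1.26], [-2.2, 2.34], [-1.47, 1.5], [-3.14, 3.14]. Speed limits (rad/s): [2.57, 2.57, 3.14, 3.14, 3.14, 3.14].

### API

Orientations are given as a unit quaternion [w, x, y, z].
In Python, from workcell import * gives the robot as it stands. The module is installed in compiled form; this text tells all that it offers.
- The arm moves only by the tool jog_arm, never from a script. Its argument "plan" is a list of rows, each a list of 6 numbers: the shift along the world's x, y, z in m, then the turn, a rotation vector about the world's x, y, z in degrees. A call has exactly 10 rows; each row shifts and turns the commanded pose from where the row before left it; what a row does not reach is not made up. A row lasts 1/10 s, in which the tool goes at most 50 mm and 8.59 degrees, less where a joint would pass 70% of its speed; a pose out of reach is approached as far as the arm can. A call with a gripper value outside its range is refused whole. "hand" is the opening, from 0 (shut) to 1 (fully open), set as the call begins (left out, the last holds). The fingers move at their own pace and stop on an object; "force" is the grip in N (left out, the last holds). Time passes only in rows, so rows that do not move let the fingers close, or fill a call up. It gives the time, the measured TCP pose, the force and the opening at its end, in the units of the state.
- get_state(): the state, without advancing time (a new reading comes with each control period).
- read_camera(name): name is "scene" or "top" or "wrist"; returns the picture (384x512x3 uint8, red, green, blue); there is no depth.
- calibration(name): a dict with "K" (3x3 intrinsics, pixels), "D" ([k1, k2, p1, p2, k3] as OpenCV has them; the pictures are not rectified), "world_to_cam" (4x4, takes a point from world to camera coordinates). Camera axes: x right, y down, z forward; pixel columns grow to the right and rows downward; lengths in m; the calibration is good to about 2 mm. A picture is of the moment at which its call begins: read the wrist's pose just before it. calibration takes no time and is no camera call; for the wrist camera it gives the pose at the moment of the call.
- hand_in(): hands the job in, once; it reports no verdict.
The state is a dict: "clock": time; "joint_pos": joint angles; "qvel": joint speeds; "tau": joint torques, N m; "tcp_pos": TCP position; "orientation": TCP orientation; "wrist_force": force on the tool from outside, world axes, zero at the start; "ft_torque": the same for the moment, N m; "finger_gap": finger opening in m.
Only numpy, scipy, OpenCV 4.12 (cv2) and the standard library are available. Lean on these libraries where they do the work, as an engineer would, in place of code of your own. Each camera call takes 0.05 s, during which the arm holds its last target.

## Working session

There is one attempt and no reset: what is moved stays moved. The work goes in short steps, Python scripts to look and compute and a tool call to move; the robot and the scene stay as the last step left them, time stands still between calls to the robot, and variables do not carry over. Pictures are saved under pics/ and viewed, and the job is handed in when it is done.

Besides the shell and the picture viewer there is one more tool, called after "Call:" as name(argument=value, ...), one argument or row to a line, values as JSON. jog_arm: Moves the arm, as the interface text tells. Its arguments: {"type":"object","properties":{"plan":{"type":"array","items":{"type":"array","items":{"type":"number"}}},"hand":{"type":"number"},"force":{"type":"number"}},"required":["plan"]}

```bash
mkdir -p pics; ls; python3 - <<'E'
from workcell import *
import cv2
s=get_state()
print(s)
for n in ["scene","top","wrist"]:
    im=read_camera(n); cv2.imwrite(f"pics/{n}0.png",im[:,:,::-1]); c=calibration(n); print(n,c)
E
```

```text
pics
{'clock': 0.0, 'joint_pos': array([ 1.01841543e+00,  3.14010535e-01,  4.49744204e-02,  1.30359126e+00,
       -4.78091976e-06,  1.43121027e+00]), 'qvel': array([-0.001278  ,  0.0001982 ,  0.00056445,  0.00013573,  0.00033682,
        0.00128211]), 'tau': array([-1.96202127e-04, -4.80623245e+01,  2.98534191e+01,  1.91786938e-02,
       -8.74102011e-05, -4.12184718e-06]), 'tcp_pos': array([0.23040605, 0.52626246, 0.23040124]), 'orientation': array([-3.08225987e-04,  2.04935034e-01,  9.78775150e-01, -8.62084072e-04]), 'wrist_force': array([-0.55934497,  0.52761499, -0.01224761]), 'ft_torque': array([-0.03080834, -0.0161579 , -0.01093848]), 'finger_gap': 0.08564915019778234}
scene {'K': array([[464.97069687,   0.        , 258.04132494],
       [  0.        , 464.97069687, 197.75860562],
       [  0.        ,   0.        ,   1.        ]]), 'D': array([-0.10718047,  0.        ,  0.        ,  0.        ,  0.        ]), 'world_to_cam': array([[-0.86991543, -0.49291517,  0.0167864 ,  0.53993099],
       [-0.26685262,  0.44178273, -0.85651486,  0.15151628],
       [ 0.41477322, -0.7495749
[... 401 characters left out ...]
0.10221259],
       [-0.99534063, -0.02881327, -0.09201537,  0.54912071],
       [ 0.09251191, -0.01639934, -0.99557652,  1.09828342],
       [ 0.        ,  0.        ,  0.        ,  1.        ]])}
wrist {'K': array([[275.31777129,   0.        , 257.3859572 ],
       [  0.        , 275.31777129, 190.40842383],
       [  0.        ,   0.        ,   1.        ]]), 'D': array([0.01756167, 0.        , 0.        , 0.        , 0.        ]), 'world_to_cam': array([[ 0.4018704 ,  0.91569537, -0.00147257, -0.57447239],
       [ 0.88476168, -0.38787909,  0.2583536 , -0.03304177],
       [ 0.23600202, -0.10512754, -0.9660493 ,  0.37784403],
       [ 0.        ,  0.        ,  0.        ,  1.        ]])}
```

View pics/top0.png

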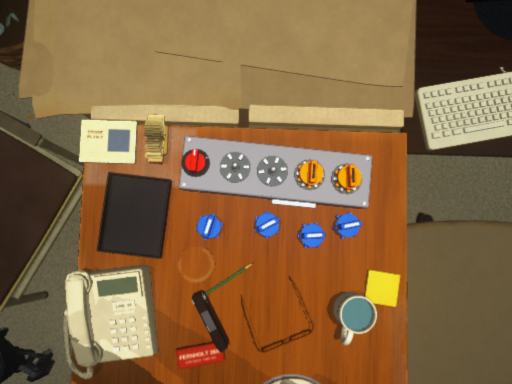

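View pics/scene0.png

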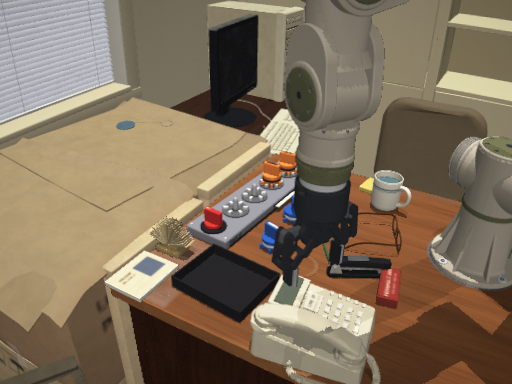

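View pics/wrist0.png

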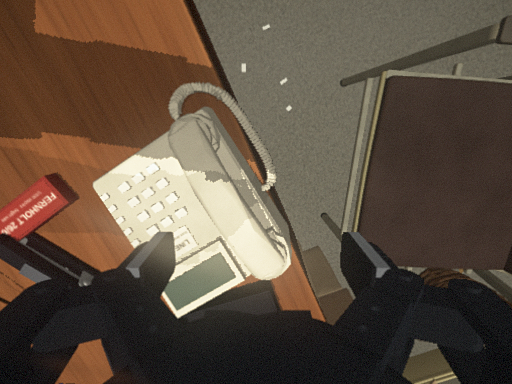

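```bash
python3 -c "
import workcell
print([x for x in dir(workcell) if not x.startswith('__')])
print(getattr(workcell,'hold_point_z',None))"
```

```text
['MotionError', 'calibration', 'get_state', 'hand_in', 'hold_point_z', 'read_camera']
0.0187
```

```bash
cat > h.py <<'E'
from workcell import *
import numpy as np, cv2
from scipy.spatial.transform import Rotation as R
def snap(n,tag):
    c=calibration(n); im=read_camera(n)[:,:,::-1].copy(); cv2.imwrite(f"pics/{tag}.png",im)
    np.savez(f"pics/{tag}.npz",**c); return im,c
def load(tag):
    return cv2.imread(f"pics/{tag}.png"),dict(np.load(f"pics/{tag}.npz"))
def ray(c,uv):
    p=cv2.undistortPoints(np.array(uv,float).reshape(-1,1,2),c["K"],c["D"]).reshape(-1,2)
    d=np.c_[p,np.ones(len(p))]; Rm=c["world_to_cam"][:3,:3]; t=c["world_to_cam"][:3,3]
    return -Rm.T@t, d@Rm
def plane(c,uv,z):
    o,d=ray(c,uv); return o+d*((z-o[2])/d[:,2])[:,None]
def proj(c,P):
    P=np.array(P,float).reshape(-1,3); M=c["world_to_cam"]; rv=cv2.Rodrigues(M[:3,:3])[0]
    return cv2.projectPoints(P,rv,M[:3,3],c["K"],c["D"])[0].reshape(-1,2)
def tri(obs):
    A=[];b=[]
    for c,uv in obs:
        o,d=ray(c,[uv]); d=d[0]/np.linalg.norm(d[0]); Q=np.eye(3)-np.outer(d,d); A.append(Q); b.append(Q@o)
    x,r,_,_=np.linalg.lstsq(np.vstack(A),np.hstack(b),rcond=None); return x,(np.sqrt(r[0]) if len(r) else 0)
def blobs(mask,mn=20):
    n,l,st,ce=cv2.connectedComponentsWithStats(mask.astype(np.uint8))
    return [(st[i,4],ce[i],l==i) for i in range(1,n) if st[i,4]>=mn]
E
python3 - <<'E'
import cv2,numpy as np
im=cv2.imread('pics/top0.png'); cv2.imwrite('pics/top0z.png',cv2.resize(im[120:260,170:380],None,fx=3.8,fy=3.8,interpolation=cv2.INTER_CUBIC))
E
python3 - <<'E'
from h import *
s=get_state(); print(R.from_quat(np.roll(s["orientation"],-1)).as_matrix().round(3))
c=calibration("wrist"); M=c["world_to_cam"]; o=-M[:3,:3].T@M[:3,3]; Rt=R.from_quat(np.roll(s["orientation"],-1)).as_matrix()
print("cam in tool",Rt.T@(o-s["tcp_pos"]), (Rt.T@M[:3,:3].T).round(3))
im,ct=load("top0") if False else (cv2.imread("pics/top0.png"),calibration("top"))
np.savez("pics/top0.npz",**ct)
hsv=cv2.cvtColor(im,cv2.COLOR_BGR2HSV)
for nm,lo,hi in [("blue",(100,150,80),(118,255,255)),("orange",(8,200,180),(25,255,255)),("red",(0,200,120),(5,255,255))]:
    m=cv2.inRange(hsv,lo,hi)>0
    for a,ce,mm in blobs(m,40): print(nm,a,ce.round(1),plane(ct,[ce],0.04)[0].round(4))
E
```

```text
[[-0.916  0.401 -0.001]
 [ 0.401  0.916 -0.001]
 [ 0.    -0.001 -1.   ]]
cam in tool [ 0.06522906  0.00025826 -0.14209737] [[-0.001 -0.966 -0.259]
 [ 1.    -0.001 -0.   ]
 [ 0.    -0.259  0.966]]
blue 363 [266.7 224.4] [0.4699 0.0723 0.04  ]
blue 355 [347.3 224.7] [ 0.4744 -0.1183  0.04  ]
blue 368 [208.9 226.2] [0.4619 0.2082 0.04  ]
blue 367 [311.5 234.8] [ 0.4482 -0.0337  0.04  ]
orange 81 [359.6 133.9] [ 0.6936 -0.1467  0.04  ]
orange 348 [310.8 172.6] [ 0.596 -0.03   0.04 ]
orange 316 [348.8 176.5] [ 0.5892 -0.121   0.04  ]
orange 91 [392.6 290.5] [ 0.3234 -0.2263  0.04  ]
red 306 [194.7 161.6] [0.6143 0.2473 0.04  ]
red 550 [198.4 355.7] [0.1649 0.2221 0.04  ]
```

View pics/top0z.png

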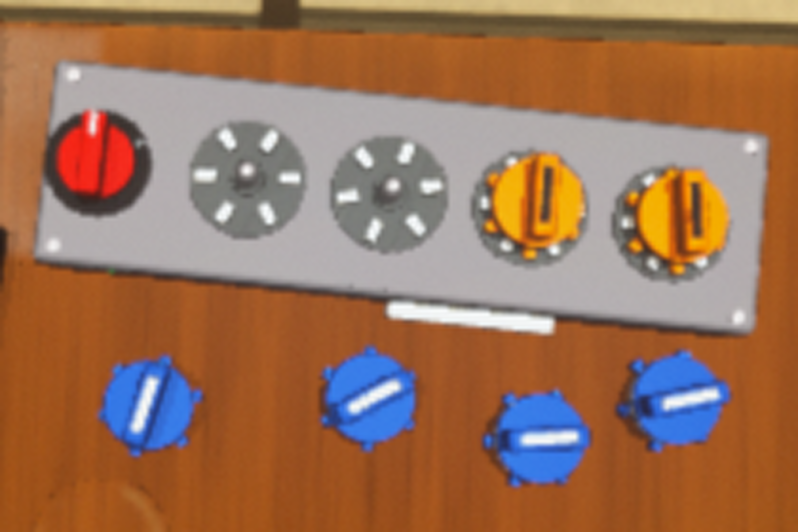

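Call:
jog_arm(
  plan=[
    [0.02,-0.04,0.002,0,0,-2.6],
    [0.02,-0.04,0.002,0,0,-2.6],
    [0.02,-0.04,0.002,0,0,-2.6],
    [0.02,-0.04,0.002,0,0,-2.6],
    [0.02,-0.04,0.002,0,0,-2.6],
    [0.02,-0.04,0.002,0,0,-2.6],
    [0.02,-0.04,0.002,0,0,-2.6],
    [0.02,-0.04,0.002,0,0,-2.6],
    [0.02,-0.04,0.002,0,0,-2.8],
    [0,0,0,0,0,0],
  ],
  hand=0.6,
  force=60,
)

```text
clock: 1.15
tcp_pos: [0.413, 0.1627, 0.2494]
orientation: [0.001, 0.405, 0.915, -0.0]
wrist_force: [0.2, 0.3, -0.4]
finger_gap: 0.0515
```

```bash
python3 - <<'E'
from h import *
s=get_state(); print(s["tcp_pos"],R.from_quat(np.roll(s["orientation"],-1)).as_matrix().round(3))
snap("wrist","w1")
E
```

```text
[0.41295444 0.16269429 0.24938414] [[-0.673  0.74   0.001]
 [ 0.74   0.673 -0.001]
 [-0.002  0.    -1.   ]]
```

Call:
jog_arm(
  plan=[
    [0,-0.03,0,0,0,0],
    [0,-0.03,0,0,0,0],
    [0,-0.03,0,0,0,0],
    [0,-0.03,0,0,0,0],
    [0,-0.03,0,0,0,0],
    [0,-0.03,0,0,0,0],
    [0,-0.03,0,0,0,0],
    [0,0,0,0,0,0],
    [0,0,0,0,0,0],
    [0,0,0,0,0,0],
  ],
)

```text
clock: 2.2
tcp_pos: [0.4105, -0.042, 0.2492]
orientation: [-0.0, 0.4, 0.917, 0.0]
wrist_force: [-0.5, 0.2, 0.1]
finger_gap: 0.0515
```

```bash
python3 - <<'E'
from h import *
s=get_state(); print(s["clock"],s["tcp_pos"],R.from_quat(np.roll(s["orientation"],-1)).as_matrix().round(3))
snap("wrist","w2")
E
```

```text
2.2 [ 0.41047779 -0.0419659   0.24917827] [[-0.68   0.733 -0.   ]
 [ 0.733  0.68   0.001]
 [ 0.001  0.    -1.   ]]
```

View pics/w1.png

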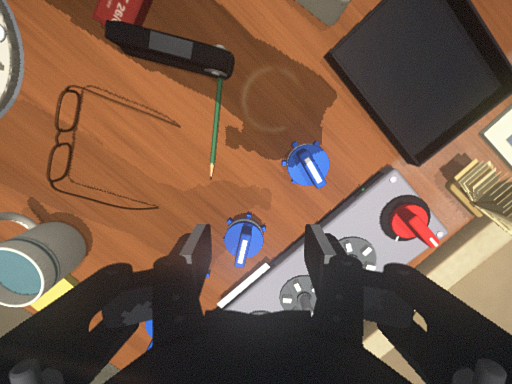

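View pics/w2.png

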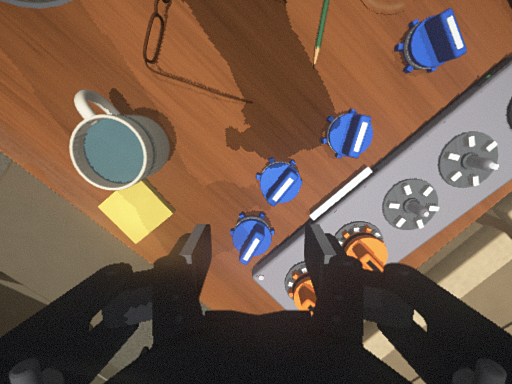

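```bash
cat >> h.py <<'E'
def white_on(im,col):
    """white (or black for orange) stripe on top of coloured blobs -> list (center uv, ends uv)"""
    hsv=cv2.cvtColor(im,cv2.COLOR_BGR2HSV)
    lo,hi={"blue":((100,130,60),(120,255,255)),"orange":((8,190,110),(25,255,255)),"red":((0,180,90),(6,255,255))}[col]
    m=cv2.inRange(hsv,lo,hi); out=[]
    for a,ce,mm in blobs(cv2.morphologyEx(m,cv2.MORPH_CLOSE,np.ones((5,5))),150):
        hull=np.zeros(m.shape,np.uint8); cn=cv2.findContours(mm.astype(np.uint8),cv2.RETR_EXTERNAL,cv2.CHAIN_APPROX_NONE)[0]
        cv2.fillConvexPoly(hull,cv2.convexHull(max(cn,key=len)),1)
        if col=="orange": w=(hsv[:,:,2]<80)
        else: w=(hsv[:,:,1]<110)&(hsv[:,:,2]>140)
        bs=blobs(w&(hull>0),12)
        if not bs: out.append((a,ce,None,None)); continue
        b=max(bs,key=lambda x:x[0])
        p=np.argwhere(b[2])[:,::-1].astype(np.float32); r=cv2.minAreaRect(p); bx=cv2.boxPoints(r)
        e=[np.linalg.norm(bx[0]-bx[1]),np.linalg.norm(bx[1]-bx[2])]
        if e[0]<e[1]: E1,E2=(bx[0]+bx[1])/2,(bx[2]+bx[3])/2
        else: E1,E2=(bx[1]+bx[2])/2,(bx[3]+bx[0])/2
        out.append((a,ce,b[1],np.array([E1,E2])))
    return out
E
python3 - <<'E'
from h import *
for t in ["top0","w1","w2"]:
    im,c=load(t)
    for col,z in (("blue",.064),("red",.079),("orange",.096)):
        for a,ce,b,e in white_on(im,col):
            if b is None: print(t,col,a,ce.round(1),"none",plane(c,[ce],.06)[0][:2].round(3)); continue
            P=plane(c,e,z); d=P[1]-P[0]
            print(t,col,a,b.round(1),plane(c,[b],z)[0].round(4),"ang",np.degrees(np.arctan2(d[1],d[0])).round(1)%180,"len",np.linalg.norm(d).round(3))
E
```

```text
top0 blue 453 [268.2 223.8] [0.4706 0.0703 0.064 ] ang 120.5 len 0.034
top0 blue 459 [351.1 224.5] [ 0.4745 -0.1218  0.064 ] ang 102.8 len 0.034
top0 blue 453 [207.5 226. ] [0.4617 0.2099 0.064 ] ang 163.5 len 0.034
top0 blue 460 [314.7 234.8] [ 0.4484 -0.0374  0.064 ] ang 91.5 len 0.032
top0 red 337 [194.7 161.1] none [0.612 0.246]
top0 red 864 [198.3 355.5] none [0.17  0.221]
top0 orange 45482 [134.2 215.1] [0.4808 0.372  0.096 ] ang 175.7 len 0.177
top0 orange 465 [310.6 173. ] none [ 0.592 -0.027]
top0 orange 478 [348.3 176.9] none [ 0.586 -0.115]
w1 blue 1308 [312.7 169.8] [0.4604 0.21   0.064 ] ang 163.8 len 0.035
w1 blue 1020 [241.9 251.3] [0.4688 0.0714 0.064 ] ang 118.7 len 0.036
w1 red 234 [102.   11.9] none [0.178 0.179]
w1 red 280 [122.4   8.2] [0.2017 0.1974 0.079 ] ang 124.4 len 0.004
w1 red 480 [418.6 240.7] [0.6151 0.2347 0.079 ] ang 22.0 len 0.021
w2 blue 1381 [454.3  31.9] [0.4604 0.2097 0.064 ] ang 163.3 len 0.035
w2 blue 1157 [360.3 136.3] [0.4692 0.0714 0.064 ] ang 119.3 len 0.035
w2 blue 1267 [282.3 189.2] [ 0.447  -0.0362  0.064 ] ang 94.8 len 0.035
w2 blue 1088 [251.  249.1] [ 0.4733 -0.1218  0.064 ] ang 102.9 len 0.036
```

```bash
python3 - <<'E'
from h import *
im,c=load("top0")
# printer corners via white dots & pins ; print at several
hsv=cv2.cvtColor(im,cv2.COLOR_BGR2HSV)
w=(hsv[:,:,1]<40)&(hsv[:,:,2]>170)
w[:125]=0;w[215:]=0;w[:,:178]=0;w[:,380:]=0
for a,ce,_ in blobs(w,3):
    print(a,ce.round(1),plane(c,[ce],.028)[0].round(4),plane(c,[ce],.041)[0].round(4))
E
```

```text
5360 [276.7 171.6] [0.5976 0.0507 0.028 ] [0.5958 0.0517 0.041 ]
3 [194. 153.] [0.6369 0.2511 0.028 ] [0.6346 0.2497 0.041 ]
17 [229.4 155.9] [0.6323 0.1657 0.028 ] [0.6301 0.1654 0.041 ]
17 [276.5 159.8] [0.6263 0.0517 0.028 ] [0.6242 0.0526 0.041 ]
15 [265.3 160.9] [0.6228 0.0786 0.028 ] [0.6207 0.0793 0.041 ]
4 [304.  161.8] [ 0.6236 -0.0149  0.028 ] [ 0.6215 -0.0131  0.041 ]
8 [234.5 164. ] [0.6131 0.1528 0.028 ] [0.6111 0.1526 0.041 ]
20 [223.5 165.5] [0.6086 0.1791 0.028 ] [0.6067 0.1786 0.041 ]
16 [245.8 166. ] [0.609  0.1254 0.028 ] [0.6071 0.1255 0.041 ]
8 [273.1 168.1] [0.6058 0.0594 0.028 ] [0.6039 0.0603 0.041 ]
18 [282.8 168.3] [0.606 0.036 0.028] [0.6041 0.0372 0.041 ]
6 [340.2 166.8] [ 0.6139 -0.1028  0.028 ] [ 0.6119 -0.1     0.041 ]
14 [261.1 171.1] [0.5978 0.0881 0.028 ] [0.596  0.0887 0.041 ]
17 [228.6 175.4] [0.5851 0.1661 0.028 ] [0.5835 0.1658 0.041 ]
18 [239.8 175.6] [0.5854 0.1391 0.028 ] [0.5838 0.1391 0.041 ]
4 [297.2 173. ] [0.5957 0.001  0.028 ] [0.5939 0.0026 0.041 ]
18 [267.9 180.1] [0.5764 0.0714 0.028 ] [0.5748 0.0721 0.041 ]
18 [279.  178.5] [0.5811 0.0447 0.028 ] [0.5795 0.0458 0.041 ]
5 [334.4 178.2] [ 0.5858 -0.089   0.028 ] [ 0.5841 -0.0864  0.041 ]
4 [302.5 184.5] [ 0.5682 -0.0122  0.028 ] [ 0.5668 -0.0104  0.041 ]
5 [315.2 185.4] [ 0.567  -0.0428  0.028 ] [ 0.5655 -0.0407  0.041 ]
4 [341.5 189. ] [ 0.5601 -0.1065  0.028 ] [ 0.5587 -0.1036  0.041 ]
5 [354.2 188.6] [ 0.562  -0.1372  0.028 ] [ 0.5606 -0.134   0.041 ]
178 [293.4 203.1] [0.5228 0.0089 0.028 ] [0.5219 0.0104 0.041 ]
```

Call:
jog_arm(
  plan=[
    [0.03,-0.004,0.001,0,0,6],
    [0.03,-0.004,0.001,0,0,6],
    [0.03,-0.004,0.001,0,0,6],
    [0.03,-0.004,0.001,0,0,6],
    [0.03,-0.004,0.001,0,0,6],
    [0.03,-0.004,0.001,0,0,6],
    [0.03,-0.004,0.001,0,0,6],
    [0.03,-0.002,0.001,0,0,6],
    [0,0,0,0,0,0],
    [0,0,0,0,0,0],
  ],
)

```text
clock: 3.25
tcp_pos: [0.6507, -0.0718, 0.2562]
orientation: [-0.001, -0.007, 1.0, 0.0]
wrist_force: [-0.1, -0.4, 0.1]
finger_gap: 0.0509
```

```bash
python3 - <<'E'
from h import *
s=get_state(); print(s["clock"],s["tcp_pos"],R.from_quat(np.roll(s["orientation"],-1)).as_matrix().round(3))
snap("wrist","w3")
E
```

```text
3.25 [ 0.65069972 -0.07175629  0.25621128] [[-1.    -0.014 -0.002]
 [-0.014  1.     0.001]
 [ 0.002  0.001 -1.   ]]
```

View pics/w3.png

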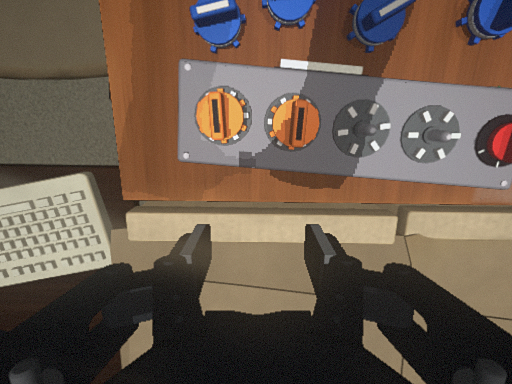

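Call:
jog_arm(
  plan=[
    [0,0.03,0,0,0,0],
    [0,0.03,0,0,0,0],
    [0,0.03,0,0,0,0],
    [0,0.03,0,0,0,0],
    [0,0.03,0,0,0,0],
    [0,0.03,0,0,0,0],
    [0,0,0,0,0,0],
    [0,0,0,0,0,0],
    [0,0,0,0,0,0],
    [0,0,0,0,0,0],
  ],
)

```text
clock: 4.3
tcp_pos: [0.6505, 0.1057, 0.2576]
orientation: [0.0, -0.006, 1.0, -0.0]
wrist_force: [-0.3, -0.5, 0.9]
finger_gap: 0.0512
```

```bash
python3 - <<'E'
from h import *
snap("wrist","w4")
for t in ["w3","w4"]:
    im,c=load(t)
    for col,z in (("orange",.096),("blue",.064)):
        for a,ce,b,e in white_on(im,col):
            if b is None: print(t,col,a,ce.round(1)); continue
            P=plane(c,e,z); d=P[1]-P[0]
            print(t,col,a,b.round(1),plane(c,[b],z)[0].round(4),"ang",np.degrees(np.arctan2(d[1],d[0])).round(1)%180,"len",np.linalg.norm(d).round(3))
    g=cv2.cvtColor(im,cv2.COLOR_BGR2GRAY); hsv=cv2.cvtColor(im,cv2.COLOR_BGR2HSV)
    w=(hsv[:,:,1]<40)&(hsv[:,:,2]>185); w[:55]=0; w[195:]=0
    for a,ce,_ in blobs(w,4):
        if a<400: print("  ",t,a,ce.round(1),plane(c,[ce],.041)[0].round(4))
E
```

```text
w3 blue 1644 [212.    6.3] [ 0.4733 -0.1219  0.064 ] ang 103.1 len 0.035
w3 blue 866 [288.5   9.6]
w3 blue 1608 [391.    6.5] [0.4716 0.0675 0.064 ] ang 118.4 len 0.028
w3 blue 1124 [495.   16.4]
   w3 229 [293.9  63.7] [ 0.5238 -0.0295  0.041 ]
   w3 29 [187.3  66.6] [ 0.5288 -0.1568  0.041 ]
   w3 19 [232.7  93.1] [ 0.5578 -0.103   0.041 ]
   w3 22 [282.7 100.2] [ 0.5652 -0.0413  0.041 ]
   w3 58 [426.8 116.1] [0.5822 0.1385 0.041 ]
   w3 55 [448.4 116.2] [0.5822 0.1651 0.041 ]
   w3 11 [246.6 115.1] [ 0.5834 -0.0858  0.041 ]
   w3 20 [269.5 121. ] [ 0.5902 -0.057   0.041 ]
   w3 58 [385.  125.9] [0.5946 0.0886 0.041 ]
   w3 57 [413.1 134.5] [0.6048 0.1253 0.041 ]
   w3 71 [454.1 135.6] [0.6058 0.1768 0.041 ]
   w3 21 [235.2 136.9] [ 0.6104 -0.1003  0.041 ]
   w3 7 [210.9 138.9] [ 0.6133 -0.1314  0.041 ]
   w3 55 [374.8 145.5] [0.6192 0.0788 0.041 ]
   w3 50 [420.2 153.1] [0.6283 0.1382 0.041 ]
   w3 53 [441.1 153.5] [0.6285 0.1648 0.041 ]
   w3 7 [481. 151.] [0.6248 0.2145 0.041 ]
   w3 25 [185.6 155.4] [ 0.635  -0.1648  0.041 ]
   w3 7 [497.1 164.1] [0.6415 0.2388 0.041 ]
   w3 2
[... 716 characters left out ...]
1 ]
   w4 54 [244.5 124. ] [0.5945 0.0889 0.041 ]
   w4 23 [221.2 128. ] [0.5998 0.0593 0.041 ]
   w4 49 [203.3 130.2] [0.6028 0.0365 0.041 ]
   w4 20 [270.5 133. ] [0.6053 0.1221 0.041 ]
   w4 20 [ 95.9 134.6] [ 0.6101 -0.0999  0.041 ]
   w4 5 [471.2 137.2] [0.6085 0.3768 0.041 ]
   w4 24 [486.3 137.2] [0.6084 0.3956 0.041 ]
   w4 49 [237.  143.5] [0.619  0.0793 0.041 ]
   w4 17 [165.4 142.5] [ 0.6189 -0.0128  0.041 ]
   w4 21 [467.6 148.9] [0.6232 0.3754 0.041 ]
   w4 46 [216.9 146.4] [0.623  0.0533 0.041 ]
   w4 27 [ 52.5 153.4] [ 0.6348 -0.1586  0.041 ]
   w4 25 [377.6 157. ] [0.6347 0.2622 0.041 ]
   w4 7 [361.4 161.9] [0.6412 0.2419 0.041 ]
   w4 27 [372.6 180.7] [0.6664 0.2595 0.041 ]
```

View pics/w4.png

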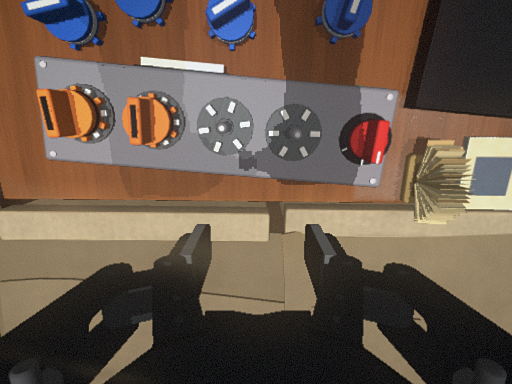

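```bash
python3 - <<'E'
from h import *
im,c=load("w3"); hsv=cv2.cvtColor(im,cv2.COLOR_BGR2HSV)
m=cv2.inRange(hsv,(5,150,100),(25,255,255)); m[:70]=0;m[165:]=0;m[:,:185]=0;m[:,335:]=0
print([ (a,ce.round(1)) for a,ce,_ in blobs(m>0,100)])
print(hsv[118,300],hsv[118,310],hsv[118,216],hsv[118,205],hsv[40,150])
cv2.imwrite("pics/w3z.png",cv2.resize(im[55:175,180:470],None,fx=2.75,fy=2.75,interpolation=cv2.INTER_CUBIC))
im,c=load("w4")
cv2.imwrite("pics/w4z.png",cv2.resize(im[55:195,30:320],None,fx=2.75,fy=2.75,interpolation=cv2.INTER_CUBIC))
E
```

```text
[(np.int32(1642), array([220.5, 115.5])), (np.int32(1597), array([294.5, 122.1]))]
[ 5 48 59] [ 11 175 197] [10 31 73] [ 17 158 236] [ 12 158 116]
```

View pics/w3z.png

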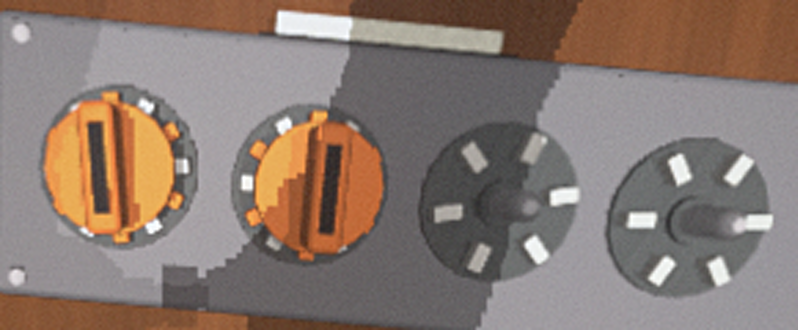

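View pics/w4z.png

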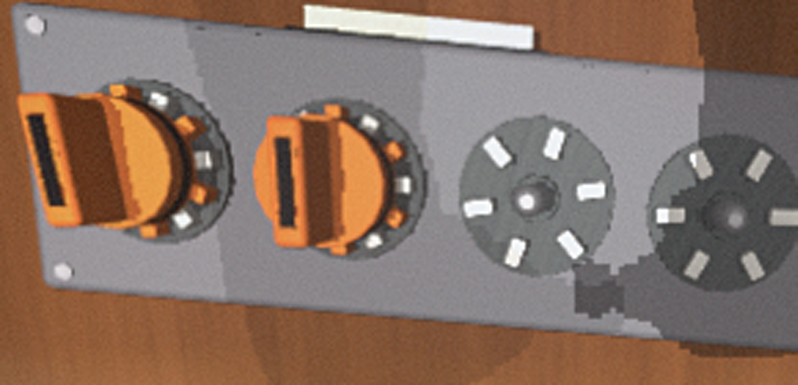

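```bash
python3 - <<'E'
from h import *
obs={}
for t,rs in (("w3",[(205,228,95,140),(292,308,100,146)]),("w4",[(34,60,90,145),(122,142,98,150)])):
    im,c=load(t); g=cv2.cvtColor(im,cv2.COLOR_BGR2HSV)
    for i,(x0,x1,y0,y1) in enumerate(rs):
        m=np.zeros(g.shape[:2],bool); m[y0:y1,x0:x1]=(g[y0:y1,x0:x1,2]<95)&(g[y0:y1,x0:x1,1]<120)
        b=max(blobs(m,8),key=lambda q:q[0]); p=np.argwhere(b[2])[:,::-1].astype(np.float32)
        vx,vy,_,_=cv2.fitLine(p,cv2.DIST_L2,0,.01,.01).ravel(); e=np.array([b[1]+7*np.array([vx,vy]),b[1]-7*np.array([vx,vy])])
        P=plane(c,e,.096); d=P[1]-P[0]; print(t,i,b[0],b[1].round(1),plane(c,[b[1]],.096)[0].round(4),np.degrees(np.arctan2(d[1],d[0]))%180)
        obs.setdefault(i,[]).append((c,b[1]))
for i in obs: print(i,tri(obs[i]))
# tooth triangulation hub C/D two shared
c3=load("w3")[1];c4=load("w4")[1]
print(tri([(c3,(385,125.9)),(c4,(244.5,124))]),tri([(c3,(374.8,145.5)),(c4,(237,143.5))]))
for n,a,b in (("RR",(187.3,66.6),(42.3,63.6)),("RL",(185.6,155.4),(52.5,153.4))): print(n,tri([(c3,a),(c4,b)]))
print(plane(c4,[(389.7,96.5),(372.6,180.7)],.029))
E
```

```text
w3 0 141 [215.2 115.4] [ 0.5846 -0.117   0.096 ] 3.5646524752544906
w3 1 156 [299.6 123.3] [ 0.5915 -0.0272  0.096 ] 177.0037074837332
w4 0 147 [ 46.2 112.8] [ 0.5847 -0.1168  0.096 ] 3.229218574059672
w4 1 143 [133.3 121. ] [ 0.5916 -0.027   0.096 ] 177.6591967837666
0 (array([ 0.58462719, -0.11711189,  0.09554535]), np.float64(6.143358212016649e-05))
1 (array([ 0.59153138, -0.02716803,  0.09565086]), np.float64(5.461571119613487e-05))
(array([0.5945775 , 0.08888999, 0.04020449]), np.float64(2.5190761856650437e-05)) (array([0.61916729, 0.07916058, 0.0402034 ]), np.float64(4.992173917693411e-05))
RR (array([ 0.52652762, -0.15990341,  0.02788545]), np.float64(0.0002024002864696291))
RL (array([ 0.63666848, -0.16813797,  0.02803252]), np.float64(7.09595549095076e-05))
[[0.55928583 0.2729379  0.029     ]
 [0.669038   0.26467096 0.029     ]]
```

Call:
jog_arm(
  plan=[
    [-0.0073,-0.0248,-0.01,0,0,0.3],
    [-0.0073,-0.0248,-0.01,0,0,0.3],
    [-0.0073,-0.0248,-0.01,0,0,0.3],
    [-0.0073,-0.0248,-0.01,0,0,0.3],
    [-0.0073,-0.0248,-0.01,0,0,0.3],
    [-0.0073,-0.0248,-0.01,0,0,0.3],
    [-0.0073,-0.0248,-0.01,0,0,0.3],
    [-0.0073,-0.0248,-0.01,0,0,0.3],
    [-0.0073,-0.0248,-0.01,0,0,0.2],
    [0,0,0,0,0,0],
  ],
  hand=0.55,
)

```text
clock: 5.35
tcp_pos: [0.5831, -0.1198, 0.1658]
orientation: [-0.001, -0.027, 1.0, 0.0]
wrist_force: [-0.1, 0.5, -0.3]
finger_gap: 0.0471
```

```bash
python3 - <<'E'
from h import *
s=get_state(); print(s["clock"],s["tcp_pos"],R.from_quat(np.roll(s["orientation"],-1)).as_matrix().round(4), s["finger_gap"])
im,c=snap("wrist","w5"); print(proj(c,[[.5846,-.1171,.096]]))
im,c=load("top0"); print(plane(c,[(107,174),(170,177),(160,257),(98,252)],.03))
E
```

```text
5.35 [ 0.58312657 -0.11976189  0.16576354] [[-9.986e-01 -5.320e-02 -2.800e-03]
 [-5.320e-02  9.986e-01  1.000e-04]
 [ 2.800e-03  3.000e-04 -1.000e+00]] 0.04705896646052396
[[260.37410719 202.64555976]]
[[0.57955428 0.4563549  0.03      ]
 [0.57675717 0.30594957 0.03      ]
 [0.38649962 0.32138436 0.03      ]
 [0.39422504 0.46733798 0.03      ]]
```

View pics/w5.png

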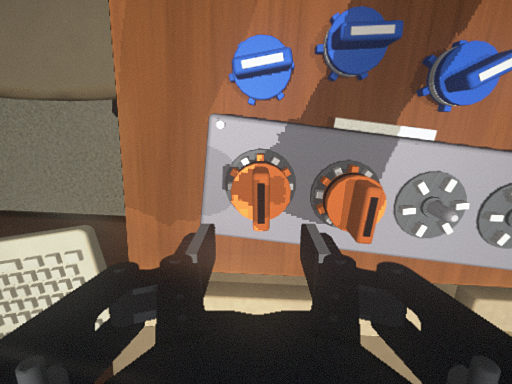

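Call:
jog_arm(
  plan=[
    [0.0005,0.001,-0.016,0,0,0],
    [0.0005,0.001,-0.016,0,0,0],
    [0.0005,0.0005,-0.016,0,0,0],
    [0,0,-0.016,0,0,0],
    [0,0,-0.012,0,0,0],
    [0,0,-0.012,0,0,0],
    [0,0,-0.01,0,0,0],
    [0,0,0,0,0,0],
    [0,0,0,0,0,0],
    [0,0,0,0,0,0],
  ],
)

```text
clock: 6.4
tcp_pos: [0.5871, -0.1142, 0.07]
orientation: [0.001, -0.029, 1.0, -0.0]
wrist_force: [0.8, 0.1, -0.4]
finger_gap: 0.0468
```

Call:
jog_arm(
  plan=[
    [0,0,0,0,0,0],
    [0,0,0,0,0,0],
    [0,0,0,0,0,0],
    [0,0,0,0,0,0],
    [0,0,0,0,0,0],
    [0,0,0,0,0,0],
    [0,0,0,0,0,0],
    [0,0,0,0,0,0],
    [0,0,0,0,0,0],
    [0,0,0,0,0,0],
  ],
  hand=0,
  force=60,
)

```text
clock: 7.4
tcp_pos: [0.587, -0.1147, 0.07]
orientation: [0.001, -0.029, 1.0, -0.001]
wrist_force: [-0.3, -3.6, 5.3]
finger_gap: 0.0128
```

```bash
python3 - <<'E'
from h import *
s=get_state(); Rt=R.from_quat(np.roll(s["orientation"],-1)).as_matrix();print(s["clock"],s["tcp_pos"],np.degrees(np.arctan2(Rt[1,0],Rt[0,0])), s["finger_gap"],s["wrist_force"],s["ft_torque"])
im,c=snap("wrist","w6"); print(proj(c,[[.5846,-.1171,.096]]))
E
```

```text
7.4 [ 0.58699398 -0.1146502   0.069974  ] -176.67358949210316 0.012752054321122027 [-0.33320826 -3.55139413  5.26475715] [-0.90091216  0.16385876  0.03859586]
[[252.0566287  255.97814652]]
```

View pics/w6.png

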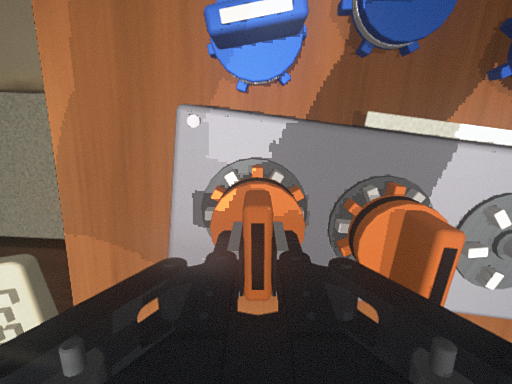

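```bash
python3 - <<'E'
from h import *
for i in range(4):
    s=get_state(); print(s["clock"],s["tcp_pos"].round(4),s["joint_pos"].round(4),s["qvel"].round(3), s["wrist_force"].round(1)); read_camera("wrist")
E
```

```text
7.45 [ 0.587  -0.1147  0.07  ] [-3.267e-01  4.488e-01 -1.631e-01  9.574e-01 -8.000e-04 -3.847e-01] [-0.     0.001 -0.001  0.002  0.001 -0.   ] [ 0.1 -3.6  6. ]
7.5 [ 0.587  -0.1146  0.0699] [-3.266e-01  4.488e-01 -1.631e-01  9.575e-01 -8.000e-04 -3.847e-01] [ 0.002  0.    -0.001 -0.001  0.001  0.001] [-1.  -3.9  5.5]
7.55 [ 0.587  -0.1147  0.07  ] [-3.267e-01  4.488e-01 -1.631e-01  9.575e-01 -8.000e-04 -3.847e-01] [ 0.    -0.    -0.001  0.     0.001 -0.001] [-0.6 -4.2  4.8]
7.6 [ 0.587  -0.1146  0.07  ] [-3.266e-01  4.488e-01 -1.631e-01  9.574e-01 -8.000e-04 -3.847e-01] [-0.001 -0.001 -0.001 -0.001 -0.001 -0.002] [-1.  -4.   5.9]
```

```bash
cat >> h.py <<'E'
def st():
    s=get_state(); Rt=R.from_quat(np.roll(s["orientation"],-1)).as_matrix()
    print("t",round(s["clock"],2),"tcp",s["tcp_pos"].round(4),"yaw",np.degrees(np.arctan2(Rt[1,0],Rt[0,0])).round(2)%360,"gap",round(s["finger_gap"],4),"F",s["wrist_force"].round(1),"T",s["ft_torque"].round(2),"z",Rt[:,2].round(4)); return s,Rt
def dark(im,c,box,z,vmax=95,smax=120):
    x0,x1,y0,y1=box; g=cv2.cvtColor(im,cv2.COLOR_BGR2HSV); m=np.zeros(g.shape[:2],bool); m[y0:y1,x0:x1]=(g[y0:y1,x0:x1,2]<vmax)&(g[y0:y1,x0:x1,1]<smax)
    b=max(blobs(m,8),key=lambda q:q[0]); return stripe(b[2],c,z)
def stripe(m,c,z):
    p=np.argwhere(m)[:,::-1].astype(np.float32); r=cv2.minAreaRect(p); bx=cv2.boxPoints(r)
    P=plane(c,bx,z); e=[np.linalg.norm(P[1]-P[0]),np.linalg.norm(P[2]-P[1])]
    d=P[1]-P[0] if e[0]>e[1] else P[2]-P[1]
    return P.mean(0),np.degrees(np.arctan2(d[1],d[0]))%180,sorted(e),bx.mean(0),len(p)
E
python3 - <<'E'
from h import *
s,Rt=st(); im,c=load("w6")
r=dark(im,c,(248,268,215,300),.096); print(r, Rt.T@(r[0]-s["tcp_pos"]))
E
```

```text
t 7.65 tcp [ 0.587  -0.1147  0.0699] yaw 183.33 gap 0.0129 F [-0.5 -4.3  5.8] T [-0.8   0.14  0.07] z [ 0.0011 -0.0012 -1.    ]
(array([ 0.58526086, -0.11452401,  0.096     ]), np.float64(3.578262478582862), [np.float64(0.004959047099275515), np.float64(0.03346491867896094)], array([257.5, 256.5], dtype=float32), 652) [ 0.00167399  0.00019217 -0.02607385]
```

```bash
python3 - <<'E'
from h import *
for t,uv in (("w6",(193.5,120.5)),("w5",(220.3,125.5)),("w3",(187.3,66.6)),("w4",(42.3,63.6))):
    c=load(t)[1]; print(t,plane(c,[uv],.028)[0].round(4))
im,c=load("w5"); print(dark(im,c,(250,275,175,235),.096)[:2])
E
```

```text
w6 [ 0.5268 -0.1594  0.028 ]
w5 [ 0.5281 -0.1592  0.028 ]
w3 [ 0.5267 -0.1599  0.028 ]
w4 [ 0.5264 -0.1598  0.028 ]
(array([ 0.5851659 , -0.11656323,  0.096     ]), np.float64(3.039354313020084))
```

Call:
jog_arm(
  plan=[
    [0,-0.001,0.005,0,0,0],
    [0,-0.001,0.008,0,0,0],
    [0,0,0.012,0,0,0],
    [0,0,0.02,0,0,0],
    [0,0,0.025,0,0,0],
    [0,0,0.03,0,0,0],
    [-0.01,0.02,0,0,0,0],
    [-0.01,0.03,0,0,0,0],
    [-0.01,0.04,0,0,0,0],
    [-0.01,0.04,0,0,0,0],
  ],
)

```text
clock: 8.65
tcp_pos: [0.5457, 0.0155, 0.1701]
orientation: [0.0, -0.029, 1.0, 0.001]
wrist_force: [0.2, -0.0, -1.2]
finger_gap: 0.0128
```

Call:
jog_arm(
  plan=[
    [-0.013,0.045,0,0,0,0],
    [-0.013,0.045,0,0,0,0],
    [-0.013,0.045,0,0,0,0],
    [-0.013,0.045,0,0,0,0],
    [-0.013,0.045,0,0,0,0],
    [-0.013,0.045,0,0,0,0],
    [-0.013,0.045,0,0,0,0],
    [-0.012,0.04,0,0,0,0],
    [0,0.02,-0.01,0,0,0],
    [0,0,-0.01,0,0,0],
  ],
)

```text
clock: 9.65
tcp_pos: [0.443, 0.3919, 0.1494]
orientation: [0.0, -0.031, 1.0, 0.001]
wrist_force: [-0.8, -0.5, -1.4]
finger_gap: 0.0129
```

```bash
python3 - <<'E'
from h import *
st(); snap("wrist","w7"); s,_=st(); snap("scene","s7")
E
```

```text
t 9.65 tcp [0.443  0.3919 0.1494] yaw 183.58 gap 0.0129 F [-0.8 -0.5 -1.4] T [-0.05 -0.04  0.01] z [ 8.0e-04  1.5e-03 -1.0e+00]
t 9.7 tcp [0.4422 0.3894 0.1469] yaw 183.48 gap 0.0128 F [-0.1 -0.6 -2.9] T [-0.02  0.01 -0.01] z [-0.0026 -0.0016 -1.    ]
```

View pics/w7.png

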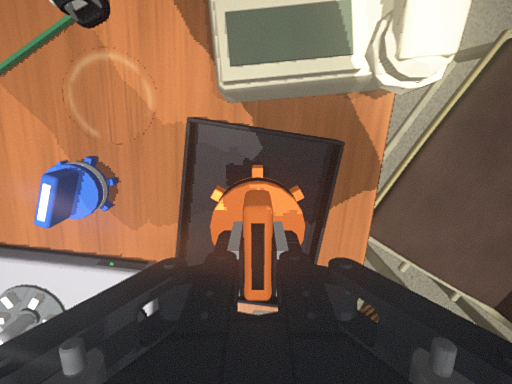

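View pics/s7.png

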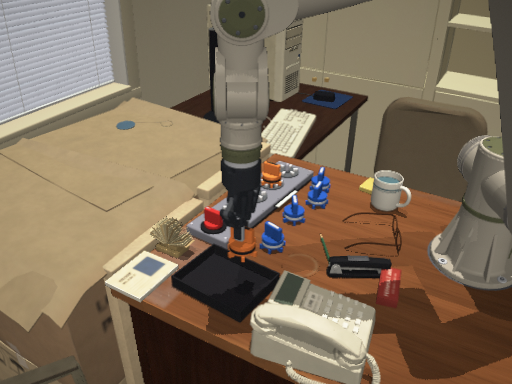

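```bash
python3 - <<'E'
from h import *
c=load("w7")[1]; print(plane(c,[(188,118),(343,142),(178,250),(318,258)],.03))
E
```

```text
[[0.38323715 0.324805   0.03      ]
 [0.39606798 0.46966339 0.03      ]
 [0.51704254 0.31397698 0.03      ]
 [0.51736849 0.46058927 0.03      ]]
```

Call:
jog_arm(
  plan=[
    [0,0.001,-0.02,0,0,0],
    [0,0.001,-0.02,0,0,0],
    [0,0,-0.02,0,0,0],
    [0,0,-0.015,0,0,0],
    [0,0,-0.01,0,0,0],
    [0,0,-0.008,0,0,0],
    [0,0,-0.006,0,0,0],
    [0,0,-0.004,0,0,0],
    [0,0,0,0,0,0],
    [0,0,0,0,0,0],
  ],
)

```text
clock: 10.75
tcp_pos: [0.4437, 0.3912, 0.0467]
orientation: [0.0, -0.029, 1.0, 0.0]
wrist_force: [-0.1, 0.2, -0.4]
finger_gap: 0.0129
```

Call:
jog_arm(
  plan=[
    [0,0,0,0,0,0],
    [0,0,0,0,0,0],
    [0,0,0,0,0,0],
    [0,0,0.01,0,0,0],
    [0,0,0.03,0,0,0],
    [0,0,0.03,0,0,0],
    [0,0,0.03,0,0,0],
    [0.01,-0.01,0.02,0,0,0],
    [0.01,-0.02,0,0,0,0],
    [0.01,-0.03,0,0,0,0],
  ],
  hand=0.5,
)

```text
clock: 11.75
tcp_pos: [0.4746, 0.3319, 0.1685]
orientation: [0.002, -0.03, 1.0, 0.001]
wrist_force: [0.6, -0.2, -1.2]
finger_gap: 0.0425
```

Call:
jog_arm(
  plan=[
    [0.013,-0.04,0,0,0,-0.7],
    [0.013,-0.04,0,0,0,-0.7],
    [0.013,-0.04,0,0,0,-0.7],
    [0.013,-0.04,0,0,0,-0.7],
    [0.013,-0.04,0,0,0,-0.7],
    [0.013,-0.04,0,0,0,-0.7],
    [0.013,-0.04,0,0,0,-0.7],
    [0.013,-0.03,0,0,0,-0.7],
    [0.013,-0.025,0,0,0,-0.6],
    [0,0,0,0,0,0],
  ],
)

```text
clock: 12.75
tcp_pos: [0.5923, -0.0074, 0.1671]
orientation: [0.001, 0.027, 1.0, -0.0]
wrist_force: [-0.6, 0.5, -0.0]
finger_gap: 0.0427
```

```bash
python3 - <<'E'
from h import *
st(); snap("top","t8");st(); im,c=snap("wrist","w8");print(proj(c,[[.5915,-.0272,.096]]));st()
im=cv2.imread("pics/t8.png");cv2.imwrite("pics/t8z.png",cv2.resize(im[120:270,90:380],None,fx=2.7,fy=2.7))
E
```

```text
t 12.75 tcp [ 0.5923 -0.0074  0.1671] yaw 176.89 gap 0.0427 F [-0.6  0.5 -0. ] T [0.   0.03 0.  ] z [ 0.0022 -0.001  -1.    ]
t 12.8 tcp [ 0.5912 -0.0056  0.1669] yaw 176.98 gap 0.0423 F [-1.2  0.3  0.5] T [ 0.05  0.11 -0.06] z [ 9.e-04  1.e-04 -1.e+00]
[[230.59756326 201.79871838]]
t 12.85 tcp [ 0.5905 -0.0044  0.1668] yaw 177.07 gap 0.0428 F [-0.4 -0.4  0.3] T [ 0.02 -0.05  0.02] z [ 1.e-04  4.e-04 -1.e+00]
```

View pics/t8z.png

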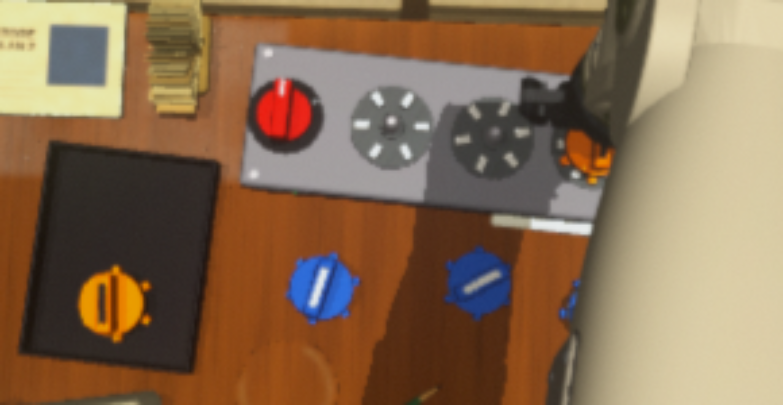

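View pics/w8.png

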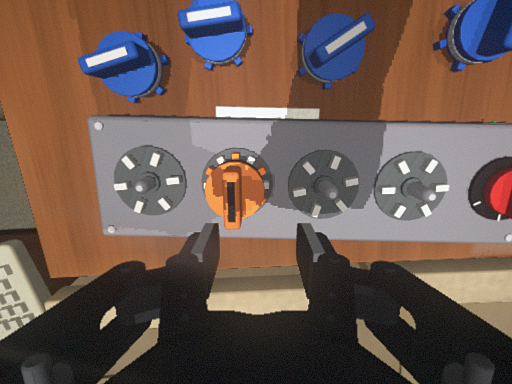

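Call:
jog_arm(
  plan=[
    [0,-0.01,-0.01,0,0,0],
    [0,-0.01,-0.01,0,0,0],
    [0,-0.0035,-0.01,0,0,0],
    [0,0,-0.01,0,0,0],
    [0,0,0,0,0,0],
    [0,0,0,0,0,0],
    [0,0,0,0,0,0],
    [0,0,0,0,0,0],
    [0,0,0,0,0,0],
    [0,0,0,0,0,0],
  ],
)

```text
clock: 13.85
tcp_pos: [0.5907, -0.0274, 0.1267]
orientation: [0.0, 0.025, 1.0, -0.0]
wrist_force: [-1.0, -0.3, 0.1]
finger_gap: 0.0425
```

```bash
python3 - <<'E'
from h import *
st(); im,c=snap("wrist","w9");p=proj(c,[[.5915,-.0272,.096]])[0];print(p);st()
x,y=int(p[0]),int(p[1]); r=dark(im,c,(x-14,x+14,y-30,y+30),.096); print(r)
E
```

```text
t 13.85 tcp [ 0.5907 -0.0274  0.1267] yaw 177.16 gap 0.0425 F [-1.  -0.3  0.1] T [ 0.02 -0.01 -0.02] z [ 6.e-04 -0.e+00 -1.e+00]
[257.54648714 218.88637145]
t 13.9 tcp [ 0.5907 -0.0274  0.1266] yaw 177.16 gap 0.0426 F [ 0.  -0.1  0.1] T [ 0. -0.  0.] z [ 5.e-04  0.e+00 -1.e+00]
(array([ 0.59194809, -0.02725365,  0.096     ]), np.float64(177.30473187402552), [np.float64(0.004571026623661986), np.float64(0.03272351597050859)], array([257.5, 219. ], dtype=float32), 365)
```

View pics/w9.png

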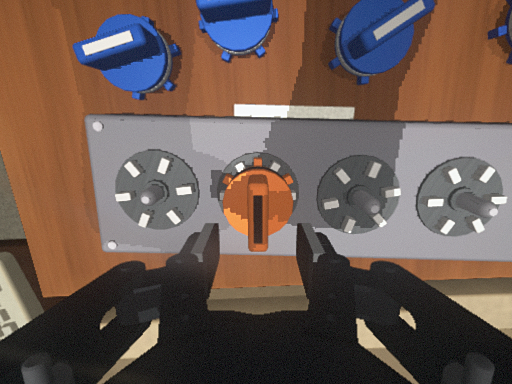

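Call:
jog_arm(
  plan=[
    [0.001,0,-0.012,0,0,0],
    [0,0,-0.012,0,0,0],
    [0,0,-0.012,0,0,0],
    [0,0,-0.01,0,0,0],
    [0,0,-0.008,0,0,0],
    [0,0,-0.0035,0,0,0],
    [0,0,0,0,0,0],
    [0,0,0,0,0,0],
    [0,0,0,0,0,0],
    [0,0,0,0,0,0],
  ],
)

```text
clock: 14.9
tcp_pos: [0.5919, -0.0275, 0.0694]
orientation: [0.001, 0.025, 1.0, -0.0]
wrist_force: [-0.6, 0.7, -0.0]
finger_gap: 0.0424
```

Call:
jog_arm(
  plan=[
    [0,0,0,0,0,0],
    [0,0,0,0,0,0],
    [0,0,0,0,0,0],
    [0,0,0,0,0,0],
    [0,0,0,0,0,0],
    [0,0,0,0,0,0],
    [0,0,0,0,0,0],
    [0,0,0,0,0,0],
    [0,0,0,0,0,0],
    [0,0,0,0,0,0],
  ],
  hand=0,
)

```text
clock: 15.9
tcp_pos: [0.5918, -0.0275, 0.0692]
orientation: [0.0, 0.025, 1.0, 0.0]
wrist_force: [-0.1, 0.3, 5.5]
finger_gap: 0.013
```

Call:
jog_arm(
  plan=[
    [0,0,0.005,0,0,0],
    [0,0,0.008,0,0,0],
    [0,0,0.012,0,0,0],
    [0,0,0.02,0,0,0],
    [0,0,0.025,0,0,0],
    [0,0,0.03,0,0,0],
    [-0.006,0.03,0,0,0,0],
    [-0.006,0.04,0,0,0,0],
    [-0.006,0.045,0,0,0,0],
    [-0.006,0.045,0,0,0,0],
  ],
)

```text
clock: 16.9
tcp_pos: [0.5673, 0.1337, 0.1698]
orientation: [0.0, 0.025, 1.0, 0.0]
wrist_force: [0.8, 0.6, -1.9]
finger_gap: 0.0128
```

Call:
jog_arm(
  plan=[
    [-0.006,0.045,0,0,0,0],
    [-0.006,0.045,0,0,0,0],
    [-0.006,0.045,0,0,0,0],
    [-0.006,0.04,0,0,0,0],
    [-0.006,0.04,0,0,0,0],
    [-0.006,0.03,-0.01,0,0,0],
    [-0.006,0.01,-0.01,0,0,0],
    [0,0,-0.01,0,0,0],
    [0,0,0,0,0,0],
    [0,0,0,0,0,0],
  ],
)

```text
clock: 17.9
tcp_pos: [0.5257, 0.3859, 0.1387]
orientation: [-0.0, 0.026, 1.0, -0.0]
wrist_force: [0.1, -0.0, -1.6]
finger_gap: 0.013
```

```bash
python3 - <<'E'
from h import *
st(); im,c=snap("wrist","w10");st()
E
```

```text
t 17.9 tcp [0.5257 0.3859 0.1387] yaw 177.05 gap 0.013 F [ 0.1 -0.  -1.6] T [ 0.03 -0.    0.04] z [-8.e-04 -8.e-04 -1.e+00]
t 17.95 tcp [0.5262 0.3861 0.1392] yaw 177.04 gap 0.0129 F [ 0.2  0.1 -1.4] T [ 0.03  0.02 -0.02] z [ 1.e-04 -2.e-04 -1.e+00]
```

View pics/w10.png

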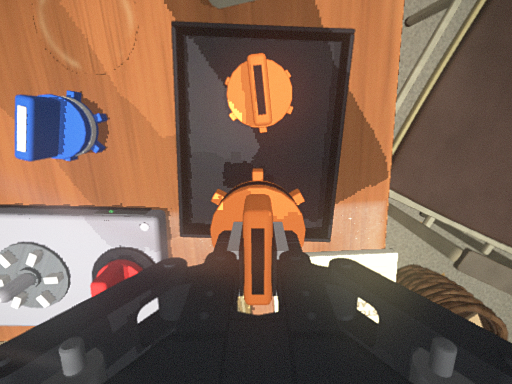

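Call:
jog_arm(
  plan=[
    [0,0,-0.02,0,0,0],
    [0,0,-0.02,0,0,0],
    [0,0,-0.018,0,0,0],
    [0,0,-0.013,0,0,0],
    [0,0,-0.01,0,0,0],
    [0,0,-0.008,0,0,0],
    [0,0,-0.0045,0,0,0],
    [0,0,-0.003,0,0,0],
    [0,0,0,0,0,0],
    [0,0,0,0,0,0],
  ],
)

```text
clock: 18.95
tcp_pos: [0.5258, 0.3878, 0.0428]
orientation: [0.0, 0.025, 1.0, 0.0]
wrist_force: [-0.2, -0.9, -1.0]
finger_gap: 0.0133
```

Call:
jog_arm(
  plan=[
    [0,0,0,0,0,0],
    [0,0,0,0,0,0],
    [0,0,0,0,0,0],
    [0,0,0.01,0,0,0],
    [0,0,0.02,0,0,0],
    [0,0,0.03,0,0,0],
    [0,0,0.03,0,0,0],
    [0,0,0.02,0,0,0],
    [0,-0.02,0,0,0,0],
    [0,-0.03,0,0,0,0],
  ],
  hand=0.5,
)

```text
clock: 19.95
tcp_pos: [0.5263, 0.3387, 0.1545]
orientation: [0.002, 0.024, 1.0, 0.001]
wrist_force: [0.7, -0.9, -0.5]
finger_gap: 0.0427
```

Call:
jog_arm(
  plan=[
    [-0.011,-0.021,0,0,0,-2.3],
    [-0.011,-0.021,-0.01,0,0,-2.3],
    [-0.011,-0.021,-0.01,0,0,-2.3],
    [-0.011,-0.021,-0.01,0,0,-2.3],
    [-0.011,-0.021,-0.015,0,0,-2.3],
    [-0.011,-0.022,-0.015,0,0,-2.3],
    [0,0,0,0,0,0],
    [0,0,0,0,0,0],
    [0,0,0,0,0,0],
    [0,0,0,0,0,0],
  ],
)

```text
clock: 20.95
tcp_pos: [0.4608, 0.2114, 0.0933]
orientation: [0.001, 0.144, 0.99, 0.001]
wrist_force: [0.2, -0.0, 0.3]
finger_gap: 0.043
```

```bash
cat >> h.py <<'E'
def hubfit(im,c,center,z=.041,vmin=None):
    """fit hub centre & tooth phase from white tooth tops near the predicted centre"""
    hsv=cv2.cvtColor(im,cv2.COLOR_BGR2HSV); pts=[]
    # local: brighter than plate
    yy,xx=np.mgrid[0:384,0:512]; uv=np.c_[xx.ravel(),yy.ravel()].astype(float)
    P=plane(c,uv,z); rr=np.hypot(P[:,0]-center[0],P[:,1]-center[1]).reshape(384,512)
    ring=(rr>.017)&(rr<.036); v=hsv[:,:,2]; s=hsv[:,:,1]
    m=ring&(s<70)&(v>(vmin or 135))
    for a,ce,b in blobs(m,8): 
        q=plane(c,[ce],z)[0]; pts.append((a,q[0],q[1]))
    return np.array(pts)
def fit6(pts):
    from scipy.optimize import least_squares
    # centre, radius, phase
    f=lambda p:np.r_[(np.hypot(pts[:,1]-p[0],pts[:,2]-p[1])-.0265), .0265*np.sin(3*(np.arctan2(pts[:,2]-p[1],pts[:,1]-p[0])-p[2]))/3]
    best=None
    for ph in np.radians([0,20,40]):
        r=least_squares(f,[pts[:,1].mean(),pts[:,2].mean(),ph],loss="soft_l1",f_scale=.001)
        if best is None or r.cost<best.cost: best=r
    return best.x[:2],np.degrees(best.x[2])%60,np.abs(best.fun).max()
def look(col,name,exp,z):
    s,Rt=st(); im,c=snap("wrist",name); st(); p=proj(c,[[*exp,z]])[0]
    for a,ce,b,e in white_on(im,col):
        if b is None or np.linalg.norm(b-p)>60: continue
        P=plane(c,e,z); d=P[1]-P[0]; C=plane(c,[b],z)[0]
        print(col,b.round(1),"world",C.round(4),"ang",np.degrees(np.arctan2(d[1],d[0])).round(1)%180,"len",np.linalg.norm(d).round(4),"in tool",(Rt.T@(C-s["tcp_pos"])).round(4), "need",(C-s["tcp_pos"])[:2].round(4))
    return im,c
E
python3 - <<'E'
from h import *
look("blue","w11",(.4604,.2098),.064)
im,c=load("w9")
for n,ce in (("A",(.585,-.117)),("C",(.5985,.0627)),("D",(.6053,.152))):
    p=hubfit(im,c,ce); print(n,len(p),p.round(4).tolist()); print(fit6(p))
E
```

```text
t 20.95 tcp [0.4608 0.2114 0.0933] yaw 163.4 gap 0.043 F [ 0.2 -0.   0.3] T [-0.02  0.01 -0.  ] z [ 2.2e-03  8.0e-04 -1.0e+00]
t 21.0 tcp [0.4606 0.2113 0.0931] yaw 163.4 gap 0.0426 F [-0.3 -0.7 -0.5] T [-0.05 -0.03  0.02] z [ 1.8e-03  6.0e-04 -1.0e+00]
blue [254.5 218.8] world [0.4605 0.2097 0.064 ] ang 163.2 len 0.0346 in tool [-0.0002 -0.0017  0.0293] need [-0.0003 -0.0017]
A 5 [[734.0, 0.596, -0.138], [138.0, 0.5611, -0.1048], [140.0, 0.5627, -0.1312], [128.0, 0.5832, -0.0903], [118.0, 0.6068, -0.1021]]
(array([ 0.58480077, -0.11639194]), np.float64(33.72633059932932), np.float64(0.008346226954736483))
C 4 [[118.0, 0.5736, 0.0715], [112.0, 0.5777, 0.0454], [866.0, 0.6122, 0.0793], [104.0, 0.6023, 0.036]]
(array([0.59686926, 0.06284506]), np.float64(41.96375892986206), np.float64(0.003998500460738824))
D 4 [[1299.0, 0.6096, 0.1719], [146.0, 0.582, 0.1384], [126.0, 0.605, 0.1253], [130.0, 0.6279, 0.138]]
(array([0.60662212, 0.15097439]), np.float64(26.525039398534652), np.float64(0.005332619095254138))
```

View pics/w11.png

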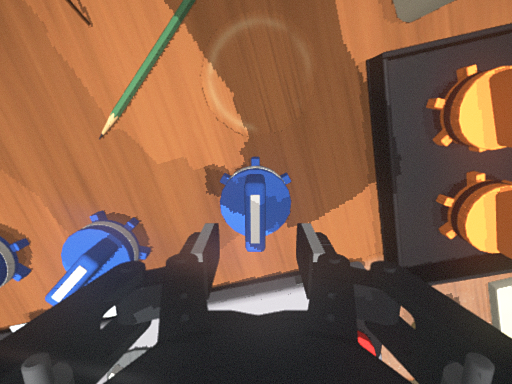

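Call:
jog_arm(
  plan=[
    [0,-0.001,-0.012,0,0,0],
    [0,-0.0007,-0.012,0,0,0],
    [0,0,-0.011,0,0,0],
    [0,0,-0.01,0,0,0],
    [0,0,-0.006,0,0,0],
    [0,0,-0.004,0,0,0],
    [0,0,0,0,0,0],
    [0,0,0,0,0,0],
    [0,0,0,0,0,0],
    [0,0,0,0,0,0],
  ],
)

```text
clock: 22.0
tcp_pos: [0.4599, 0.2089, 0.0378]
orientation: [0.0, 0.145, 0.989, 0.0]
wrist_force: [0.6, 0.6, 0.6]
finger_gap: 0.0424
```

Call:
jog_arm(
  plan=[
    [0,0,0,0,0,0],
    [0,0,0,0,0,0],
    [0,0,0,0,0,0],
    [0,0,0,0,0,0],
    [0,0,0,0,0,0],
    [0,0,0,0,0,0],
    [0,0,0,0,0,0],
    [0,0,0,0,0,0],
    [0,0,0,0,0,0],
    [0,0,0,0,0,0],
  ],
  hand=0,
  force=80,
)

```text
clock: 23.0
tcp_pos: [0.4598, 0.209, 0.0376]
orientation: [0.0, 0.145, 0.989, 0.0]
wrist_force: [0.0, 1.3, 5.2]
finger_gap: 0.0127
```

```bash
python3 - <<'E'
from h import *
look("blue","w12",(.4604,.2098),.064)
E
```

```text
t 23.0 tcp [0.4598 0.209  0.0376] yaw 163.35 gap 0.0127 F [0.  1.3 5.2] T [ 0.07  0.12 -0.01] z [ 7.e-04  4.e-04 -1.e+00]
t 23.05 tcp [0.4598 0.209  0.0376] yaw 163.35 gap 0.0123 F [-0.7  1.2  5.3] T [ 0.12  0.14 -0.04] z [ 7.e-04  4.e-04 -1.e+00]
blue [257.5 261.9] world [0.4601 0.2091 0.064 ] ang 163.3 len 0.0342 in tool [-0.0003  0.0002 -0.0264] need [0.0003 0.0001]
```

Call:
jog_arm(
  plan=[
    [0,0,0.006,0,0,0],
    [0,0,0.015,0,0,0],
    [0,0,0.025,0,0,0],
    [0,0,0.03,0,0,0],
    [0.01,-0.004,0.024,0,0,2],
    [0.02,-0.008,0,0,0,3],
    [0.03,-0.012,0,0,0,3],
    [0.035,-0.014,0,0,0,3],
    [0.03,-0.012,0,0,0,3],
    [0.02,-0.007,0,0,0,2.6],
  ],
)

```text
clock: 24.05
tcp_pos: [0.6058, 0.1504, 0.1363]
orientation: [-0.001, 0.0, 1.0, -0.0]
wrist_force: [0.7, 1.2, -2.2]
finger_gap: 0.0128
```

```bash
python3 - <<'E'
from h import *
H={"A":(.585,-.117),"B":(.5916,-.0272),"C":(.5985,.0627),"D":(.6053,.152)}
st(); snap("wrist","w13"); st()
for t in ("w3","w4","w9","w10","w13"):
    im,c=load(t)
    for n,ce in H.items():
        for vm in (135,150,185):
            p=hubfit(im,c,ce,vmin=vm)
            if len(p): p=p[p[:,0]<250]
            if len(p)>=4:
                r=fit6(p)
                if r[2]<.003: print(t,n,vm,len(p),r[0].round(4),r[1].round(1),r[2].round(4))
E
```

```text
t 24.05 tcp [0.6058 0.1504 0.1363] yaw 179.98 gap 0.0128 F [ 0.7  1.2 -2.2] T [ 0.03  0.04 -0.03] z [-1.2e-03 -7.0e-04 -1.0e+00]
t 24.1 tcp [0.6086 0.1493 0.1362] yaw 180.0 gap 0.0125 F [ 5.7 -0.1 -2.1] T [-0.02 -0.46 -0.  ] z [ 0.0015 -0.0012 -1.    ]
w3 C 150 4 [0.5985 0.0622] 39.0 0.0003
w3 D 185 6 [0.6053 0.1515] 29.5 0.0009
w4 C 150 6 [0.5984 0.0626] 38.8 0.0001
w4 C 185 6 [0.5985 0.0627] 38.9 0.0002
w4 D 135 6 [0.6053 0.152 ] 29.4 0.0002
w4 D 150 6 [0.6054 0.1522] 29.4 0.0004
w9 A 135 4 [ 0.5848 -0.1167] 33.4 0.0001
w9 A 150 4 [ 0.5848 -0.1167] 33.3 0.0002
w9 A 185 6 [ 0.5848 -0.1167] 33.3 0.0001
w13 B 185 6 [ 0.593 -0.027] 27.5 0.0003
w13 C 185 6 [0.5995 0.0624] 39.0 0.0001
w13 D 150 5 [0.6052 0.1517] 30.7 0.0026
```

View pics/w13.png

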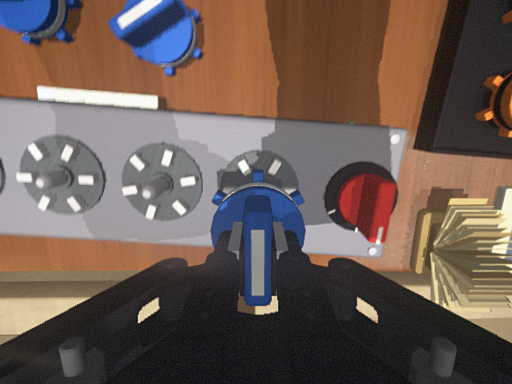

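Call:
jog_arm(
  plan=[
    [-0.001,0.001,-0.008,0,0,-0.4],
    [-0.001,0.001,-0.008,0,0,0],
    [0,0,-0.008,0,0,0],
    [0,0,0,0,0,0],
    [0,0,0,0,0,0],
    [0,0,0,0,0,0],
    [0,0,0,0,0,0],
    [0,0,0,0,0,0],
    [0,0,0,0,0,0],
    [0,0,0,0,0,0],
  ],
)

```text
clock: 25.1
tcp_pos: [0.6026, 0.1538, 0.1135]
orientation: [0.0, 0.004, 1.0, 0.0]
wrist_force: [-0.2, 0.1, -2.4]
finger_gap: 0.0128
```

```bash
python3 - <<'E'
from h import *
s,Rt=st(); look("blue","w14",s["tcp_pos"][:2],s["tcp_pos"][2]+.0264)
E
```

```text
t 25.1 tcp [0.6026 0.1538 0.1135] yaw 179.54 gap 0.0128 F [-0.2  0.1 -2.4] T [ 0.01 -0.01  0.06] z [ 3.e-04  1.e-04 -1.e+00]
t 25.1 tcp [0.6026 0.1538 0.1135] yaw 179.54 gap 0.0128 F [-0.2  0.1 -2.4] T [ 0.01 -0.01  0.06] z [ 3.e-04  1.e-04 -1.e+00]
t 25.15 tcp [0.6026 0.1538 0.1134] yaw 179.54 gap 0.0125 F [ 0.6  0.3 -1.5] T [-0.04  0.03 -0.07] z [ 1.e-04  1.e-04 -1.e+00]
blue [257.5 261.8] world [0.6029 0.154  0.1399] ang 179.5 len 0.0332 in tool [-0.0003  0.0002 -0.0264] need [0.0003 0.0002]
```

Call:
jog_arm(
  plan=[
    [0.0012,-0.001,0,0,0,0],
    [0.0012,-0.0009,0,0,0,0],
    [0,0,0,0,0,0],
    [0,0,-0.006,0,0,0],
    [0,0,-0.007,0,0,0],
    [0,0,-0.006,0,0,0],
    [0,0,-0.005,0,0,0],
    [0,0,-0.004,0,0,0],
    [0,0,0,0,0,0],
    [0,0,0,0,0,0],
  ],
)

```text
clock: 26.15
tcp_pos: [0.6049, 0.1519, 0.0853]
orientation: [-0.0, 0.004, 1.0, 0.0]
wrist_force: [0.5, 0.2, -2.0]
finger_gap: 0.0127
```

```bash
python3 - <<'E'
from h import *
s,Rt=st()
E
```

```text
t 26.15 tcp [0.6049 0.1519 0.0853] yaw 179.55 gap 0.0127 F [ 0.5  0.2 -2. ] T [ 0.    0.01 -0.02] z [-1.e-04  1.e-04 -1.e+00]
```

Call:
jog_arm(
  plan=[
    [0.0002,0,-0.002,0,0,0],
    [0,0,-0.002,0,0,0],
    [0,0,-0.002,0,0,0],
    [0,0,-0.002,0,0,0],
    [0,0,-0.002,0,0,0],
    [0,0,-0.002,0,0,0],
    [0,0,-0.002,0,0,0],
    [0,0,-0.0015,0,0,0],
    [0,0,-0.001,0,0,0],
    [0,0,0,0,0,0],
  ],
)

```text
clock: 27.15
tcp_pos: [0.6052, 0.1519, 0.0696]
orientation: [0.0, 0.004, 1.0, 0.0]
wrist_force: [-1.1, 0.2, 4.8]
finger_gap: 0.0125
```

```bash
python3 - <<'E'
from h import *
s,Rt=st()
E
```

```text
t 27.15 tcp [0.6052 0.1519 0.0696] yaw 179.55 gap 0.0125 F [-1.1  0.2  4.8] T [-0.16  0.33  0.05] z [ 7.e-04  0.e+00 -1.e+00]
```

Call:
jog_arm(
  plan=[
    [0,0,-0.0007,0,0,0],
    [0,0,-0.0007,0,0,0],
    [0,0,0,0,0,0],
    [0,0,0,0,0,0],
    [0,0,0,0,0,0],
    [0,0,0,0,0,0],
    [0,0,0,0,0,0],
    [0,0,0,0,0,0],
    [0,0,0,0,0,0],
    [0,0,0,0,0,0],
  ],
)

```text
clock: 28.15
tcp_pos: [0.6052, 0.1519, 0.0696]
orientation: [0.001, 0.004, 1.0, -0.0]
wrist_force: [-4.4, -0.5, 13.9]
finger_gap: 0.0124
```

```bash
python3 - <<'E'
from h import *
s,Rt=st(); look("blue","w15",s["tcp_pos"][:2],.096)
E
```

```text
t 28.15 tcp [0.6052 0.1519 0.0696] yaw 179.55 gap 0.0124 F [-4.4 -0.5 13.9] T [-0.19  0.96 -0.04] z [ 0.0015 -0.     -1.    ]
t 28.15 tcp [0.6052 0.1519 0.0696] yaw 179.55 gap 0.0124 F [-4.4 -0.5 13.9] T [-0.19  0.96 -0.04] z [ 0.0015 -0.     -1.    ]
t 28.2 tcp [0.6052 0.1519 0.0696] yaw 179.55 gap 0.0127 F [-5.3 -0.6 13.6] T [-0.28  0.94  0.01] z [ 0.0015 -0.     -1.    ]
blue [257.4 261.6] world [0.6054 0.1521 0.096 ] ang 179.5 len 0.0338 in tool [-0.0002  0.0002 -0.0264] need [0.0001 0.0002]
```

View pics/w15.png

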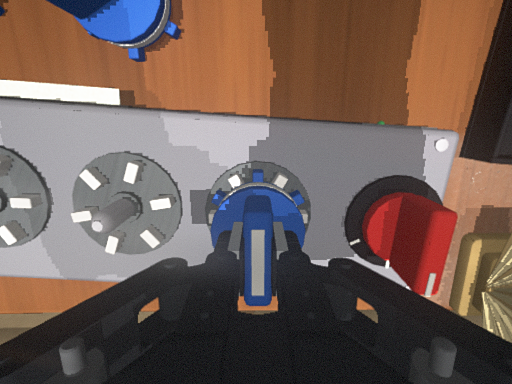

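Call:
jog_arm(
  plan=[
    [0,0,0.001,0,0,0],
    [0,0,0,0,0,0],
    [0,0,0,0,0,0],
    [0,0,0.01,0,0,0],
    [0,0,0.025,0,0,0],
    [0,0,0.03,0,0,0],
    [-0.01,-0.006,0.02,0,0,-7],
    [-0.02,-0.012,0,0,0,-7],
    [-0.02,-0.012,0,0,0,-7],
    [-0.02,-0.012,0,0,0,-7],
  ],
  hand=0.5,
)

```text
clock: 29.2
tcp_pos: [0.5346, 0.1096, 0.1541]
orientation: [0.0, 0.248, 0.969, 0.0]
wrist_force: [-0.5, -1.0, -0.3]
finger_gap: 0.0425
```

Call:
jog_arm(
  plan=[
    [-0.02,-0.012,-0.01,0,0,-7],
    [-0.02,-0.012,-0.01,0,0,-7],
    [-0.015,-0.01,-0.01,0,0,-7],
    [-0.011,-0.005,-0.01,0,0,-7],
    [0,0,-0.01,0,0,-4.5],
    [0,0,-0.01,0,0,0],
    [0,0,0,0,0,0],
    [0,0,0,0,0,0],
    [0,0,0,0,0,0],
    [0,0,0,0,0,0],
  ],
)

```text
clock: 30.2
tcp_pos: [0.4697, 0.071, 0.0939]
orientation: [0.0, 0.507, 0.862, 0.0]
wrist_force: [-0.2, 0.1, 0.0]
finger_gap: 0.0424
```

```bash
python3 - <<'E'
from h import *
look("blue","w16",(.469,.0714),.064)
E
```

```text
t 30.2 tcp [0.4697 0.071  0.0939] yaw 119.09 gap 0.0424 F [-0.2  0.1  0. ] T [0.02 0.01 0.  ] z [ 0.001  0.    -1.   ]
t 30.25 tcp [0.4696 0.071  0.0938] yaw 119.08 gap 0.0427 F [-0.1 -0.1  0.4] T [ 0.04 -0.01 -0.04] z [ 9.e-04  0.e+00 -1.e+00]
blue [256.7 217.4] world [0.4691 0.0716 0.064 ] ang 119.0 len 0.0339 in tool [ 0.0008 -0.0003  0.0299] need [-0.0006  0.0006]
```

View pics/w16.png

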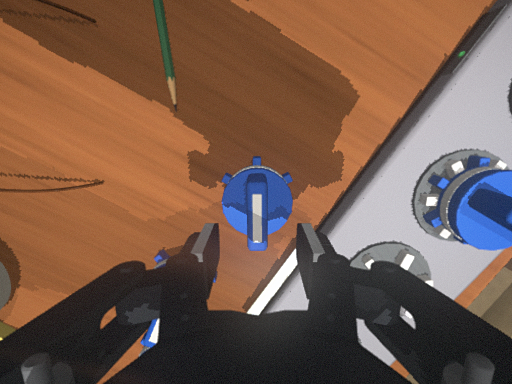

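Call:
jog_arm(
  plan=[
    [-0.0005,0.0005,-0.012,0,0,0],
    [0,0,-0.012,0,0,0],
    [0,0,-0.011,0,0,0],
    [0,0,-0.01,0,0,0],
    [0,0,-0.007,0,0,0],
    [0,0,-0.004,0,0,0],
    [0,0,0,0,0,0],
    [0,0,0,0,0,0],
    [0,0,0,0,0,0],
    [0,0,0,0,0,0],
  ],
)

```text
clock: 31.25
tcp_pos: [0.469, 0.0715, 0.0378]
orientation: [0.0, 0.507, 0.862, 0.0]
wrist_force: [-0.7, 1.3, -0.0]
finger_gap: 0.0427
```

Call:
jog_arm(
  plan=[
    [0,0,0,0,0,0],
    [0,0,0,0,0,0],
    [0,0,0,0,0,0],
    [0,0,0,0,0,0],
    [0,0,0,0,0,0],
    [0,0,0,0,0,0],
    [0,0,0,0,0,0],
    [0,0,0,0,0,0],
    [0,0,0,0,0,0],
    [0,0,0,0,0,0],
  ],
  hand=0,
)

```text
clock: 32.25
tcp_pos: [0.4689, 0.0714, 0.0378]
orientation: [0.0, 0.507, 0.862, 0.0]
wrist_force: [-0.5, -0.1, 6.1]
finger_gap: 0.0127
```

```bash
python3 - <<'E'
from h import *
look("blue","w17",(.469,.0714),.064)
E
```

```text
t 32.25 tcp [0.4689 0.0714 0.0378] yaw 119.05 gap 0.0127 F [-0.5 -0.1  6.1] T [-0.05  0.23 -0.06] z [ 8.e-04 -0.e+00 -1.e+00]
t 32.3 tcp [0.4689 0.0714 0.0378] yaw 119.05 gap 0.0123 F [-0.5  0.1  5.8] T [-0.06  0.3  -0.03] z [ 7.e-04 -1.e-04 -1.e+00]
blue [257.4 261.8] world [0.4691 0.0714 0.064 ] ang 119.0 len 0.0343 in tool [-0.0002  0.0002 -0.0262] need [ 0.0002 -0.    ]
```

Call:
jog_arm(
  plan=[
    [0,0,0.006,0,0,0],
    [0,0,0.015,0,0,0],
    [0,0,0.025,0,0,0],
    [0,0,0.03,0,0,0],
    [0.01,-0.001,0.01,0,0,1.6],
    [0.02,-0.001,0,0,0,1.6],
    [0.03,-0.002,0,0,0,1.6],
    [0.03,-0.002,0,0,0,1.6],
    [0.025,-0.002,0,0,0,1.6],
    [0.014,-0.001,0,0,0,1.9],
  ],
)

```text
clock: 33.3
tcp_pos: [0.5992, 0.0622, 0.1228]
orientation: [-0.0, 0.43, 0.903, 0.0]
wrist_force: [-0.1, -0.2, -2.4]
finger_gap: 0.0128
```

Call:
jog_arm(
  plan=[
    [0,0,0,0,0,0],
    [0,0,-0.005,0,0,0],
    [0,0,-0.005,0,0,0],
    [0,0,0,0,0,0],
    [0,0,0,0,0,0],
    [0,0,0,0,0,0],
    [0,0,0,0,0,0],
    [0,0,0,0,0,0],
    [0,0,0,0,0,0],
    [0,0,0,0,0,0],
  ],
)

```text
clock: 34.3
tcp_pos: [0.5976, 0.0625, 0.1135]
orientation: [0.0, 0.431, 0.902, 0.0]
wrist_force: [-0.3, -0.4, -1.8]
finger_gap: 0.0128
```

```bash
python3 - <<'E'
from h import *
s,Rt=get_state(),0; look("blue","w18",s["tcp_pos"][:2],s["tcp_pos"][2]+.0262)
E
```

```text
t 34.3 tcp [0.5976 0.0625 0.1135] yaw 128.95 gap 0.0128 F [-0.3 -0.4 -1.8] T [ 0.01 -0.   -0.  ] z [ 2.e-04  1.e-04 -1.e+00]
t 34.35 tcp [0.5976 0.0624 0.1134] yaw 128.95 gap 0.0126 F [ 0.6 -0.3 -1.9] T [-0.   -0.05 -0.  ] z [ 1.e-04  1.e-04 -1.e+00]
blue [257.5 261.7] world [0.598  0.0624 0.1397] ang 128.9 len 0.0337 in tool [-0.0002  0.0002 -0.0262] need [ 0.0003 -0.    ]
```

View pics/w18.png

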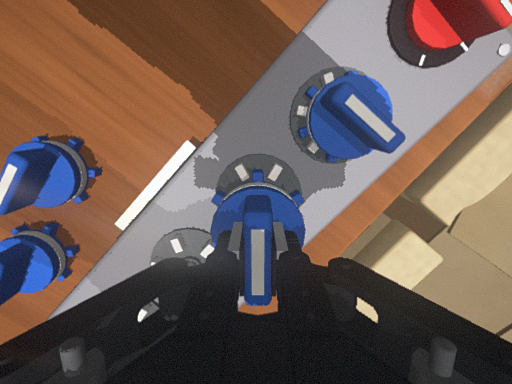

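Call:
jog_arm(
  plan=[
    [0.0006,0.0003,0,0,0,0],
    [0,0,-0.004,0,0,0],
    [0,0,-0.006,0,0,0],
    [0,0,-0.007,0,0,0],
    [0,0,-0.005,0,0,0],
    [0,0,-0.004,0,0,0],
    [0,0,-0.002,0,0,0],
    [0,0,0,0,0,0],
    [0,0,0,0,0,0],
    [0,0,0,0,0,0],
  ],
)

```text
clock: 35.35
tcp_pos: [0.5985, 0.0627, 0.0858]
orientation: [0.0, 0.431, 0.902, 0.0]
wrist_force: [-0.7, 0.7, -2.4]
finger_gap: 0.0126
```

Call:
jog_arm(
  plan=[
    [0,0,-0.002,0,0,0],
    [0,0,-0.002,0,0,0],
    [0,0,-0.002,0,0,0],
    [0,0,-0.002,0,0,0],
    [0,0,-0.002,0,0,0],
    [0,0,-0.002,0,0,0],
    [0,0,-0.002,0,0,0],
    [0,0,-0.0015,0,0,0],
    [0,0,-0.001,0,0,0],
    [0,0,0,0,0,0],
  ],
)

```text
clock: 36.35
tcp_pos: [0.5983, 0.0627, 0.0698]
orientation: [0.0, 0.431, 0.902, 0.0]
wrist_force: [-3.3, 0.1, 7.6]
finger_gap: 0.0126
```

```bash
python3 - <<'E'
from h import *
s,Rt=st()
E
```

```text
t 36.35 tcp [0.5983 0.0627 0.0698] yaw 128.95 gap 0.0126 F [-3.3  0.1  7.6] T [ 0.02  0.67 -0.  ] z [ 8.e-04 -0.e+00 -1.e+00]
```

Call:
jog_arm(
  plan=[
    [0,0,-0.0007,0,0,0],
    [0,0,-0.0007,0,0,0],
    [0,0,0,0,0,0],
    [0,0,0,0,0,0],
    [0,0,0,0,0,0],
    [0,0,0,0,0,0],
    [0,0,0,0,0,0],
    [0,0,0,0,0,0],
    [0,0,0,0,0,0],
    [0,0,0,0,0,0],
  ],
)

```text
clock: 37.35
tcp_pos: [0.5984, 0.0627, 0.0698]
orientation: [0.001, 0.431, 0.902, 0.0]
wrist_force: [-6.5, -0.1, 16.1]
finger_gap: 0.0127
```

```bash
python3 - <<'E'
from h import *
s,Rt=get_state(),0; look("blue","w19",s["tcp_pos"][:2],.096)
E
```

```text
t 37.35 tcp [0.5984 0.0627 0.0698] yaw 128.96 gap 0.0127 F [-6.5 -0.1 16.1] T [ 0.    1.34 -0.01] z [ 1.7e-03 -2.0e-04 -1.0e+00]
t 37.4 tcp [0.5984 0.0628 0.0698] yaw 128.96 gap 0.0128 F [-7.   0.8 15.5] T [-0.02  1.33  0.01] z [ 1.6e-03 -2.0e-04 -1.0e+00]
blue [257.4 261.3] world [0.5985 0.0629 0.096 ] ang 128.9 len 0.0338 in tool [ 0.0001  0.0002 -0.0262] need [0.0001 0.0002]
```

Call:
jog_arm(
  plan=[
    [0,0,0.001,0,0,0],
    [0,0,0,0,0,0],
    [0,0,0,0,0,0],
    [0,0,0.01,0,0,0],
    [0,0,0.025,0,0,0],
    [0,0,0.03,0,0,0],
    [-0.01,-0.007,0.02,0,0,-4],
    [-0.02,-0.013,0,0,0,-4],
    [-0.025,-0.016,0,0,0,-4],
    [-0.025,-0.016,0,0,0,-4],
  ],
  hand=0.5,
)

```text
clock: 38.4
tcp_pos: [0.5177, 0.0103, 0.1542]
orientation: [0.0, 0.553, 0.833, 0.0]
wrist_force: [-0.1, 0.5, 0.4]
finger_gap: 0.0427
```

Call:
jog_arm(
  plan=[
    [-0.025,-0.016,-0.01,0,0,-4],
    [-0.02,-0.013,-0.01,0,0,-4],
    [-0.016,-0.011,-0.01,0,0,-4],
    [-0.01,-0.007,-0.01,0,0,-4],
    [0,0,-0.01,0,0,-2.5],
    [0,0,-0.01,0,0,0],
    [0,0,0,0,0,0],
    [0,0,0,0,0,0],
    [0,0,0,0,0,0],
    [0,0,0,0,0,0],
  ],
)

```text
clock: 39.4
tcp_pos: [0.4478, -0.0362, 0.094]
orientation: [0.0, 0.679, 0.734, 0.0]
wrist_force: [0.3, 0.3, 1.0]
finger_gap: 0.0428
```

```bash
python3 - <<'E'
from h import *
look("blue","w20",(.447,-.0362),.064)
E
```

```text
t 39.4 tcp [ 0.4478 -0.0362  0.094 ] yaw 94.49 gap 0.0428 F [0.3 0.3 1. ] T [-0.05  0.   -0.01] z [ 1.e-03 -2.e-04 -1.e+00]
t 39.45 tcp [ 0.4477 -0.0362  0.0939] yaw 94.48 gap 0.0429 F [0.4 0.4 0. ] T [-0.04 -0.01  0.03] z [ 9.e-04 -2.e-04 -1.e+00]
blue [255.9 217.2] world [ 0.4468 -0.0353  0.064 ] ang 94.4 len 0.0339 in tool [ 0.001  -0.0009  0.03  ] need [-0.001   0.0009]
```

View pics/w20.png

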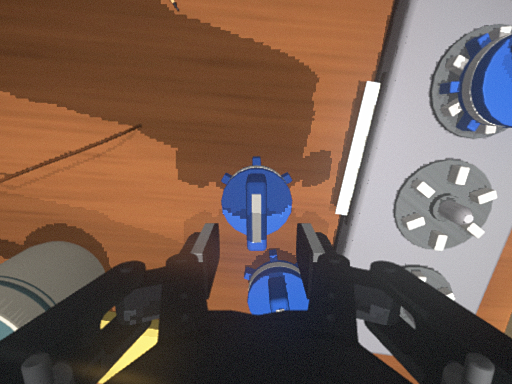

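Call:
jog_arm(
  plan=[
    [-0.001,0.0009,-0.012,0,0,0],
    [0,0,-0.012,0,0,0],
    [0,0,-0.011,0,0,0],
    [0,0,-0.01,0,0,0],
    [0,0,-0.007,0,0,0],
    [0,0,-0.004,0,0,0],
    [0,0,0,0,0,0],
    [0,0,0,0,0,0],
    [0,0,0,0,0,0],
    [0,0,0,0,0,0],
  ],
)

```text
clock: 40.45
tcp_pos: [0.4466, -0.0355, 0.0379]
orientation: [0.0, 0.679, 0.734, 0.0]
wrist_force: [-0.3, -0.4, -0.2]
finger_gap: 0.0428
```

Call:
jog_arm(
  plan=[
    [0,0,0,0,0,0],
    [0,0,0,0,0,0],
    [0,0,0,0,0,0],
    [0,0,0,0,0,0],
    [0,0,0,0,0,0],
    [0,0,0,0,0,0],
    [0,0,0,0,0,0],
    [0,0,0,0,0,0],
    [0,0,0,0,0,0],
    [0,0,0,0,0,0],
  ],
  hand=0,
)

```text
clock: 41.45
tcp_pos: [0.4465, -0.0354, 0.0378]
orientation: [0.0, 0.679, 0.734, 0.0]
wrist_force: [0.0, -0.4, 4.9]
finger_gap: 0.0129
```

```bash
python3 - <<'E'
from h import *
look("blue","w21",(.447,-.0362),.064)
E
```

```text
t 41.45 tcp [ 0.4465 -0.0354  0.0378] yaw 94.45 gap 0.0129 F [ 0.  -0.4  4.9] T [-0.01  0.18 -0.01] z [ 7.e-04 -2.e-04 -1.e+00]
t 41.5 tcp [ 0.4465 -0.0354  0.0378] yaw 94.45 gap 0.0126 F [-0.5  0.7  5.9] T [-0.04  0.08  0.02] z [ 7.e-04 -2.e-04 -1.e+00]
blue [257.4 261.5] world [ 0.4466 -0.0353  0.064 ] ang 94.4 len 0.0343 in tool [ 0.0001  0.0001 -0.0262] need [0.0001 0.0001]
```

Call:
jog_arm(
  plan=[
    [0,0,0.006,0,0,0],
    [0,0,0.015,0,0,0],
    [0,0,0.025,0,0,0],
    [0,0,0.03,0,0,0],
    [0.01,0,0.012,0,0,3],
    [0.025,0.001,0,0,0,4],
    [0.035,0.002,0,0,0,4],
    [0.035,0.002,0,0,0,4],
    [0.025,0.002,0,0,0,4],
    [0.014,0.001,0,0,0,3.9],
  ],
)

```text
clock: 42.5
tcp_pos: [0.5916, -0.0272, 0.1246]
orientation: [-0.0, 0.519, 0.855, -0.0]
wrist_force: [-0.5, -0.5, -2.4]
finger_gap: 0.0126
```

Call:
jog_arm(
  plan=[
    [0,0,0,0,0,0],
    [0,0,-0.006,0,0,0],
    [0,0,-0.006,0,0,0],
    [0,0,0,0,0,0],
    [0,0,0,0,0,0],
    [0,0,0,0,0,0],
    [0,0,0,0,0,0],
    [0,0,0,0,0,0],
    [0,0,0,0,0,0],
    [0,0,0,0,0,0],
  ],
)

```text
clock: 43.5
tcp_pos: [0.5903, -0.0274, 0.1136]
orientation: [0.0, 0.52, 0.854, 0.0]
wrist_force: [-0.1, 0.6, -2.2]
finger_gap: 0.0123
```

```bash
python3 - <<'E'
from h import *
s,Rt=get_state(),0; look("blue","w22",s["tcp_pos"][:2],s["tcp_pos"][2]+.0262)
E
```

```text
t 43.5 tcp [ 0.5903 -0.0274  0.1136] yaw 117.35 gap 0.0123 F [-0.1  0.6 -2.2] T [0.04 0.   0.  ] z [ 3.e-04 -0.e+00 -1.e+00]
t 43.55 tcp [ 0.5902 -0.0273  0.1136] yaw 117.35 gap 0.0126 F [ 0.7 -0.5 -2.4] T [ 0.02 -0.01 -0.05] z [ 2.e-04  0.e+00 -1.e+00]
blue [257.5 261.7] world [ 0.5905 -0.0274  0.1398] ang 117.3 len 0.0337 in tool [-0.0001  0.0002 -0.0262] need [0.0002 0.    ]
```

View pics/w22.png

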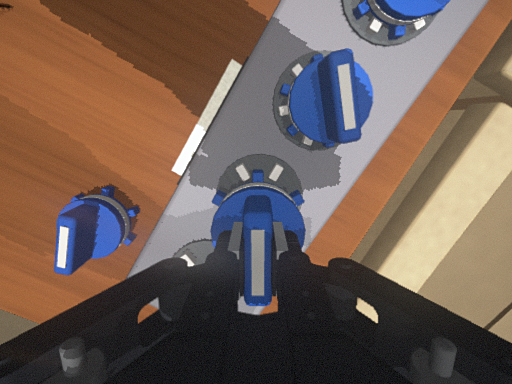

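Shift (+0.0011, +0.0003), then lower and press. The spent's pin is down here, so less pin force.

Call:
jog_arm(
  plan=[
    [0.0011,0.0003,0,0,0,0],
    [0,0,-0.004,0,0,0],
    [0,0,-0.006,0,0,0],
    [0,0,-0.007,0,0,0],
    [0,0,-0.005,0,0,0],
    [0,0,-0.004,0,0,0],
    [0,0,-0.002,0,0,0],
    [0,0,0,0,0,0],
    [0,0,0,0,0,0],
    [0,0,0,0,0,0],
  ],
)

```text
clock: 44.55
tcp_pos: [0.5916, -0.0271, 0.0858]
orientation: [0.0, 0.52, 0.854, 0.0]
wrist_force: [0.2, -0.7, -1.4]
finger_gap: 0.0129
```

Call:
jog_arm(
  plan=[
    [0,0,-0.002,0,0,0],
    [0,0,-0.002,0,0,0],
    [0,0,-0.002,0,0,0],
    [0,0,-0.002,0,0,0],
    [0,0,-0.002,0,0,0],
    [0,0,-0.002,0,0,0],
    [0,0,-0.002,0,0,0],
    [0,0,-0.0015,0,0,0],
    [0,0,-0.001,0,0,0],
    [0,0,0,0,0,0],
  ],
)

```text
clock: 45.55
tcp_pos: [0.5913, -0.027, 0.0698]
orientation: [0.0, 0.52, 0.854, 0.0]
wrist_force: [-1.5, 0.9, 3.7]
finger_gap: 0.0128
```

Call:
jog_arm(
  plan=[
    [0,0,-0.0007,0,0,0],
    [0,0,-0.0007,0,0,0],
    [0,0,0,0,0,0],
    [0,0,0,0,0,0],
    [0,0,0,0,0,0],
    [0,0,0,0,0,0],
    [0,0,0,0,0,0],
    [0,0,0,0,0,0],
    [0,0,0,0,0,0],
    [0,0,0,0,0,0],
  ],
)

```text
clock: 46.55
tcp_pos: [0.5914, -0.027, 0.0698]
orientation: [0.001, 0.52, 0.854, 0.0]
wrist_force: [-4.8, 1.2, 12.3]
finger_gap: 0.0124
```

```bash
python3 - <<'E'
from h import *
s,Rt=get_state(),0; look("blue","w23",s["tcp_pos"][:2],.096)
E
```

```text
t 46.55 tcp [ 0.5914 -0.027   0.0698] yaw 117.36 gap 0.0124 F [-4.8  1.2 12.3] T [0.16 1.27 0.01] z [ 1.4e-03 -4.0e-04 -1.0e+00]
t 46.6 tcp [ 0.5913 -0.027   0.0697] yaw 117.36 gap 0.0125 F [-5.1  1.2 13. ] T [0.2  1.27 0.02] z [ 1.3e-03 -3.0e-04 -1.0e+00]
blue [257.4 261.7] world [ 0.5916 -0.027   0.096 ] ang 117.3 len 0.0338 in tool [-0.      0.0002 -0.0262] need [0.0002 0.0001]
```

Call:
jog_arm(
  plan=[
    [0,0,0.001,0,0,0],
    [0,0,0,0,0,0],
    [0,0,0,0,0,0],
    [0,0,0.01,0,0,0],
    [0,0,0.025,0,0,0],
    [0,0,0.03,0,0,0],
    [-0.01,-0.008,0.02,0,0,-2],
    [-0.02,-0.016,0,0,0,-2],
    [-0.02,-0.016,0,0,0,-2],
    [-0.02,-0.016,0,0,0,-2],
  ],
  hand=0.5,
)

```text
clock: 47.6
tcp_pos: [0.5209, -0.0836, 0.1545]
orientation: [0.001, 0.579, 0.816, 0.0]
wrist_force: [-0.2, -0.4, 1.3]
finger_gap: 0.0425
```

Call:
jog_arm(
  plan=[
    [-0.02,-0.016,-0.01,0,0,-2],
    [-0.016,-0.013,-0.01,0,0,-2],
    [-0.012,-0.01,-0.01,0,0,-2.4],
    [0,0,-0.01,0,0,0],
    [0,0,-0.01,0,0,0],
    [0,0,-0.01,0,0,0],
    [0,0,0,0,0,0],
    [0,0,0,0,0,0],
    [0,0,0,0,0,0],
    [0,0,0,0,0,0],
  ],
)

```text
clock: 48.6
tcp_pos: [0.4738, -0.122, 0.094]
orientation: [0.0, 0.623, 0.782, 0.0]
wrist_force: [0.3, 0.5, 0.6]
finger_gap: 0.0427
```

```bash
python3 - <<'E'
from h import *
look("blue","w24",(.4733,-.1218),.064)
E
```

```text
t 48.6 tcp [ 0.4738 -0.122   0.094 ] yaw 102.98 gap 0.0427 F [0.3 0.5 0.6] T [ 0.01  0.01 -0.02] z [ 9.e-04 -3.e-04 -1.e+00]
t 48.65 tcp [ 0.4738 -0.1221  0.094 ] yaw 102.97 gap 0.0425 F [-0.3 -0.5  0.7] T [-0.04  0.01 -0.01] z [ 9.e-04 -3.e-04 -1.e+00]
blue [256.7 216.9] world [ 0.4733 -0.121   0.064 ] ang 102.9 len 0.0346 in tool [ 0.0012 -0.0003  0.03  ] need [-0.0005  0.0011]
```

View pics/w24.png

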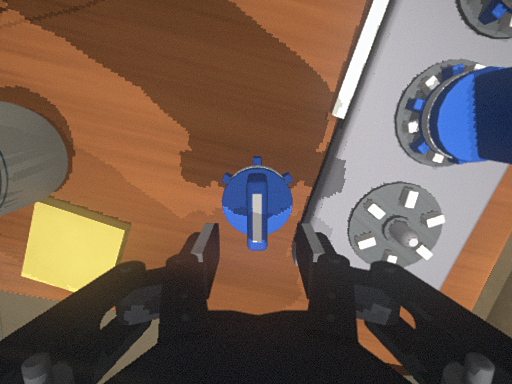

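Call:
jog_arm(
  plan=[
    [-0.0005,0.001,-0.012,0,0,0],
    [0,0,-0.012,0,0,0],
    [0,0,-0.011,0,0,0],
    [0,0,-0.01,0,0,0],
    [0,0,-0.007,0,0,0],
    [0,0,-0.004,0,0,0],
    [0,0,0,0,0,0],
    [0,0,0,0,0,0],
    [0,0,0,0,0,0],
    [0,0,0,0,0,0],
  ],
)

```text
clock: 49.65
tcp_pos: [0.4732, -0.1212, 0.0381]
orientation: [0.001, 0.623, 0.782, 0.0]
wrist_force: [-0.0, -0.2, 0.1]
finger_gap: 0.0425
```

Call:
jog_arm(
  plan=[
    [0,0,0,0,0,0],
    [0,0,0,0,0,0],
    [0,0,0,0,0,0],
    [0,0,0,0,0,0],
    [0,0,0,0,0,0],
    [0,0,0,0,0,0],
    [0,0,0,0,0,0],
    [0,0,0,0,0,0],
    [0,0,0,0,0,0],
    [0,0,0,0,0,0],
  ],
  hand=0,
)

```text
clock: 50.65
tcp_pos: [0.4731, -0.1212, 0.038]
orientation: [0.0, 0.623, 0.782, 0.0]
wrist_force: [-0.5, -0.1, 6.5]
finger_gap: 0.0123
```

```bash
python3 - <<'E'
from h import *
look("blue","w25",(.4733,-.1218),.064)
E
```

```text
t 50.65 tcp [ 0.4731 -0.1212  0.038 ] yaw 102.95 gap 0.0123 F [-0.5 -0.1  6.5] T [ 0.12  0.22 -0.07] z [ 8.e-04 -3.e-04 -1.e+00]
t 50.7 tcp [ 0.4732 -0.1212  0.038 ] yaw 102.95 gap 0.0125 F [-0.8 -0.1  4.9] T [ 0.02  0.19 -0.05] z [ 8.e-04 -3.e-04 -1.e+00]
blue [257.4 260.5] world [ 0.4732 -0.1207  0.064 ] ang 102.9 len 0.0338 in tool [ 0.0004  0.0002 -0.026 ] need [0.0001 0.0005]
```

Call:
jog_arm(
  plan=[
    [0,0,0.006,0,0,0],
    [0,0,0.015,0,0,0],
    [0,0,0.025,0,0,0],
    [0,0,0.03,0,0,0],
    [0.01,0,0.012,0,0,2],
    [0.02,0,0,0,0,3.5],
    [0.027,0.001,0,0,0,4],
    [0.027,0.001,0,0,0,4],
    [0.018,0.001,0,0,0,4],
    [0.01,0.001,0,0,0,2.8],
  ],
)

```text
clock: 51.7
tcp_pos: [0.5859, -0.1169, 0.125]
orientation: [-0.0, 0.474, 0.881, 0.0]
wrist_force: [-0.2, -0.2, -1.4]
finger_gap: 0.0125
```

Call:
jog_arm(
  plan=[
    [0,0,0,0,0,0],
    [0,0,-0.006,0,0,0],
    [0,0,-0.006,0,0,0],
    [0,0,0,0,0,0],
    [0,0,0,0,0,0],
    [0,0,0,0,0,0],
    [0,0,0,0,0,0],
    [0,0,0,0,0,0],
    [0,0,0,0,0,0],
    [0,0,0,0,0,0],
  ],
)

```text
clock: 52.7
tcp_pos: [0.5849, -0.1171, 0.1137]
orientation: [0.0, 0.475, 0.88, 0.0]
wrist_force: [0.5, 0.1, -1.0]
finger_gap: 0.0124
```

```bash
python3 - <<'E'
from h import *
s,Rt=get_state(),0; look("blue","w26",s["tcp_pos"][:2],s["tcp_pos"][2]+.026)
E
```

```text
t 52.7 tcp [ 0.5849 -0.1171  0.1137] yaw 123.25 gap 0.0124 F [ 0.5  0.1 -1. ] T [-0.   -0.01  0.05] z [ 3.e-04 -0.e+00 -1.e+00]
t 52.75 tcp [ 0.5848 -0.1171  0.1137] yaw 123.25 gap 0.0129 F [-0.   0.1 -0.9] T [-0.05  0.1  -0.01] z [ 2.e-04  0.e+00 -1.e+00]
blue [257.5 261.8] world [ 0.5852 -0.1172  0.1397] ang 123.2 len 0.0333 in tool [-0.0003  0.0002 -0.026 ] need [ 0.0003 -0.0001]
```

View pics/w26.png

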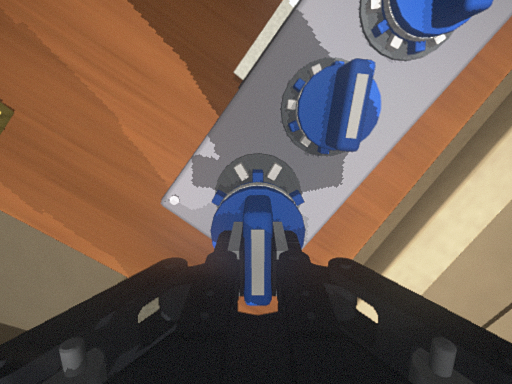

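Call:
jog_arm(
  plan=[
    [-0.0002,0.0005,0,0,0,0],
    [0,0,-0.004,0,0,0],
    [0,0,-0.006,0,0,0],
    [0,0,-0.007,0,0,0],
    [0,0,-0.005,0,0,0],
    [0,0,-0.004,0,0,0],
    [0,0,-0.002,0,0,0],
    [0,0,0,0,0,0],
    [0,0,0,0,0,0],
    [0,0,0,0,0,0],
  ],
)

```text
clock: 53.75
tcp_pos: [0.5848, -0.1167, 0.0859]
orientation: [0.0, 0.475, 0.88, 0.0]
wrist_force: [0.3, -0.3, -1.2]
finger_gap: 0.0124
```

Call:
jog_arm(
  plan=[
    [0,0,-0.002,0,0,0],
    [0,0,-0.002,0,0,0],
    [0,0,-0.002,0,0,0],
    [0,0,-0.002,0,0,0],
    [0,0,-0.002,0,0,0],
    [0,0,-0.002,0,0,0],
    [0,0,-0.002,0,0,0],
    [0,0,-0.0015,0,0,0],
    [0,0,-0.001,0,0,0],
    [0,0,0,0,0,0],
  ],
)

```text
clock: 54.75
tcp_pos: [0.5846, -0.1165, 0.07]
orientation: [0.0, 0.475, 0.88, 0.0]
wrist_force: [-2.6, 0.7, 4.8]
finger_gap: 0.0125
```

Call:
jog_arm(
  plan=[
    [0,0,-0.0007,0,0,0],
    [0,0,-0.0007,0,0,0],
    [0,0,0,0,0,0],
    [0,0,0,0,0,0],
    [0,0,0,0,0,0],
    [0,0,0,0,0,0],
    [0,0,0,0,0,0],
    [0,0,0,0,0,0],
    [0,0,0,0,0,0],
    [0,0,0,0,0,0],
  ],
)

```text
clock: 55.75
tcp_pos: [0.5846, -0.1165, 0.07]
orientation: [0.001, 0.475, 0.88, 0.0]
wrist_force: [-5.4, 1.1, 12.5]
finger_gap: 0.0127
```

```bash
python3 - <<'E'
from h import *
s,Rt=get_state(),0; look("blue","w27",s["tcp_pos"][:2],.096)
E
```

```text
t 55.75 tcp [ 0.5846 -0.1165  0.07  ] yaw 123.26 gap 0.0127 F [-5.4  1.1 12.5] T [ 0.36  1.22 -0.01] z [ 1.2e-03 -6.0e-04 -1.0e+00]
t 55.8 tcp [ 0.5846 -0.1165  0.07  ] yaw 123.26 gap 0.0127 F [-5.1  1.6 12.9] T [0.28 1.19 0.04] z [ 1.2e-03 -6.0e-04 -1.0e+00]
blue [257.4 261.4] world [ 0.5848 -0.1165  0.096 ] ang 123.2 len 0.0333 in tool [-0.0001  0.0002 -0.026 ] need [0.0002 0.    ]
```

View pics/w27.png

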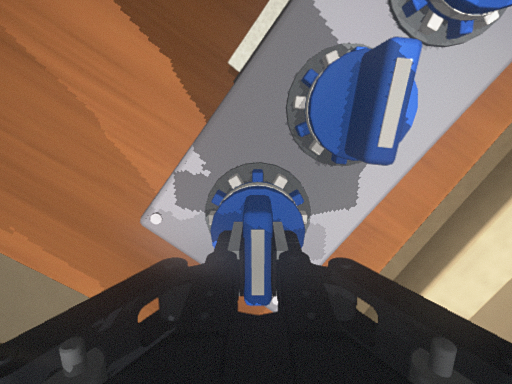

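Call:
jog_arm(
  plan=[
    [0,0,0.001,0,0,0],
    [0,0,0,0,0,0],
    [0,0,0,0,0,0],
    [0,0,0.01,0,0,0],
    [0,0,0.025,0,0,0],
    [0,0,0.03,0,0,0],
    [0.01,0.015,0.03,0,0,7],
    [0.015,0.02,0.03,0,0,7],
    [0.02,0.025,0.03,0,0,7],
    [0.02,0.025,0.03,0,0,7],
  ],
  hand=0.5,
)

```text
clock: 56.8
tcp_pos: [0.65, -0.031, 0.2559]
orientation: [0.001, 0.246, 0.969, 0.0]
wrist_force: [1.4, -0.2, -0.2]
finger_gap: 0.0426
```

Call:
jog_arm(
  plan=[
    [0,0.025,0,0,0,7],
    [0,0.025,0,0,0,7],
    [0,0.02,0,0,0,5],
    [0,0,0,0,0,5],
    [0,0,0,0,0,0],
    [0,0,0,0,0,0],
    [0,0,0,0,0,0],
    [0,0,0,0,0,0],
    [0,0,0,0,0,0],
    [0,0,0,0,0,0],
  ],
)

```text
clock: 57.8
tcp_pos: [0.6496, 0.0381, 0.2537]
orientation: [0.0, 0.042, 0.999, 0.0]
wrist_force: [-0.6, -0.4, -0.2]
finger_gap: 0.0432
```

```bash
python3 - <<'E'
from h import *
st(); snap("wrist","w28"); snap("scene","s28")
im=cv2.imread("pics/w28.png"); cv2.imwrite("pics/w28z.png",cv2.resize(im[:260],None,fx=1.56,fy=1.56))
E
```

```text
t 57.8 tcp [0.6496 0.0381 0.2537] yaw 175.2 gap 0.0432 F [-0.6 -0.4 -0.2] T [ 0.03 -0.01 -0.04] z [ 0.e+00  1.e-04 -1.e+00]
```

View pics/w28z.png

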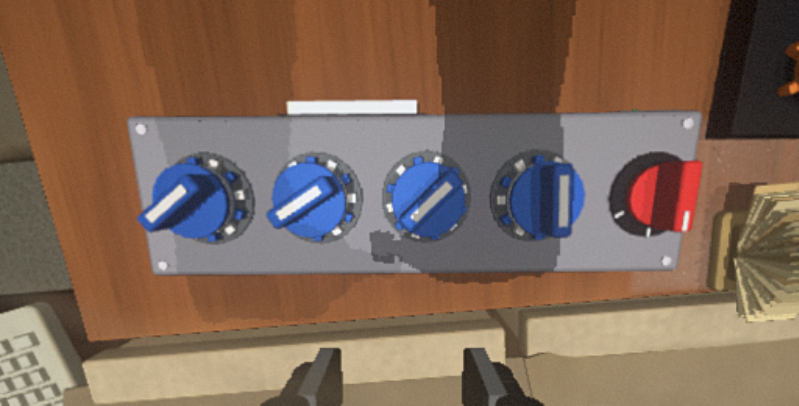

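View pics/s28.png

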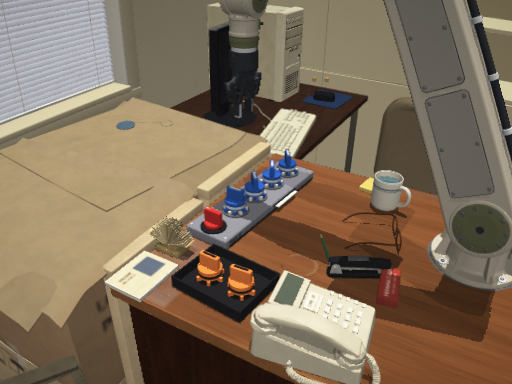

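Call:
jog_arm(
  plan=[
    [-0.004,0.022,-0.012,0,0,0],
    [-0.005,0.03,-0.018,0,0,0],
    [-0.006,0.035,-0.018,0,0,0],
    [-0.006,0.035,-0.018,0,0,0],
    [-0.006,0.035,-0.018,0,0,0],
    [-0.006,0.03,-0.018,0,0,0],
    [-0.004,0.0224,-0.012,0,0,0],
    [0,0,0,0,0,0],
    [0,0,0,0,0,0],
    [0,0,0,0,0,0],
  ],
)

```text
clock: 58.9
tcp_pos: [0.6133, 0.2471, 0.1405]
orientation: [0.001, 0.042, 0.999, 0.0]
wrist_force: [-0.2, -0.6, 0.3]
finger_gap: 0.0424
```

Call:
jog_arm(
  plan=[
    [0,0,-0.01,0,0,0],
    [0,0,0,0,0,0],
    [0,0,0,0,0,0],
    [0,0,0,0,0,0],
    [0,0,0,0,0,0],
    [0,0,0,0,0,0],
    [0,0,0,0,0,0],
    [0,0,0,0,0,0],
    [0,0,0,0,0,0],
    [0,0,0,0,0,0],
  ],
)

```text
clock: 59.9
tcp_pos: [0.6126, 0.2479, 0.1297]
orientation: [0.0, 0.041, 0.999, 0.0]
wrist_force: [0.2, -0.1, -0.0]
finger_gap: 0.0429
```

```bash
python3 - <<'E'
from h import *
s,_=st(); im,c=snap("wrist","w29"); print(proj(c,[[.6126,.2475,.079],[.6126-.025*.997,.2475+.025*.0767,.079],[.6126+.025*.997,.2475-.025*.0767,.079]]))
E
```

```text
t 59.9 tcp [0.6126 0.2479 0.1297] yaw 175.25 gap 0.0429 F [ 0.2 -0.1 -0. ] T [ 0.03 -0.   -0.04] z [ 0.e+00  1.e-04 -1.e+00]
[[256.65422975 208.2315236 ]
 [256.39116524 175.00682624]
 [256.90085224 239.43088625]]
```

View pics/w29.png

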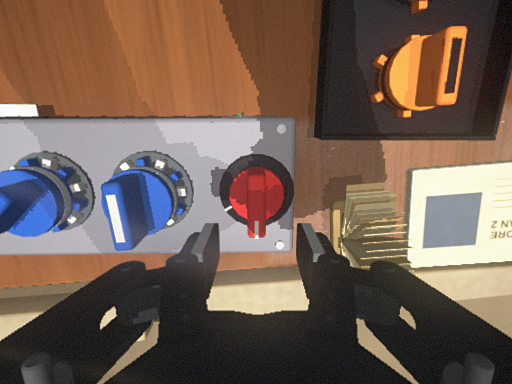

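Call:
jog_arm(
  plan=[
    [0,-0.0003,-0.014,0,0,0.3],
    [0,0,-0.014,0,0,0],
    [0,0,-0.014,0,0,0],
    [0,0,-0.014,0,0,0],
    [0,0,-0.011,0,0,0],
    [0,0,-0.007,0,0,0],
    [0,0,-0.0035,0,0,0],
    [0,0,0,0,0,0],
    [0,0,0,0,0,0],
    [0,0,0,0,0,0],
  ],
)

```text
clock: 60.95
tcp_pos: [0.6132, 0.2477, 0.053]
orientation: [0.001, 0.039, 0.999, 0.0]
wrist_force: [0.0, 1.0, -0.0]
finger_gap: 0.0429
```

Call:
jog_arm(
  plan=[
    [0,0,0,0,0,0],
    [0,0,0,0,0,0],
    [0,0,0,0,0,0],
    [0,0,0,0,0,0],
    [0,0,0,0,0,0],
    [0,0,0,0,0,0],
    [0,0,0,0,0,0],
    [0,0,0,0,0,0],
    [0,0,0,0,0,0],
    [0,0,0,0,0,0],
  ],
  hand=0,
  force=50,
)

```text
clock: 61.95
tcp_pos: [0.6128, 0.247, 0.0529]
orientation: [0.0, 0.039, 0.999, -0.0]
wrist_force: [-1.7, -4.0, 6.6]
finger_gap: 0.013
```

```bash
python3 - <<'E'
from h import *
s,_=st(); im,c=snap("wrist","w30")
E
```

```text
t 61.95 tcp [0.6128 0.247  0.0529] yaw 175.52 gap 0.013 F [-1.7 -4.   6.6] T [-0.76  0.27  0.06] z [ 6.e-04 -8.e-04 -1.e+00]
```

View pics/w30.png

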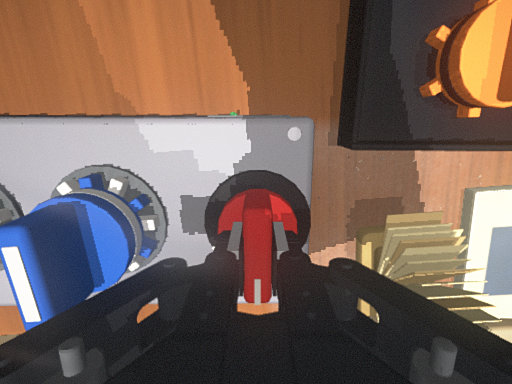

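Call:
jog_arm(
  plan=[
    [0,-0.0007,0,0,0,-5],
    [0,0,0,0,0,-6],
    [0,0,0,0,0,-6],
    [0,0,0,0,0,-6],
    [0,0,0,0,0,-6],
    [0,0,0,0,0,-6],
    [0,0,0,0,0,-6],
    [0,0,0,0,0,-6],
    [0,0,0,0,0,-5],
    [0,0,0,0,0,-4],
  ],
)

```text
clock: 63.0
tcp_pos: [0.6126, 0.2465, 0.0529]
orientation: [0.0, 0.505, 0.863, -0.0]
wrist_force: [-2.0, -3.4, 7.3]
finger_gap: 0.0135
```

```bash
python3 - <<'E'
from h import *
s,_=st(); im,c=snap("wrist","w31")
E
```

```text
t 63.0 tcp [0.6126 0.2465 0.0529] yaw 119.36 gap 0.0135 F [-2.  -3.4  7.3] T [-0.66  0.37  0.14] z [ 5.e-04 -6.e-04 -1.e+00]
```

Call:
jog_arm(
  plan=[
    [0,0,0,0,0,-2],
    [0,0,0,0,0,-2],
    [0,0,0,0,0,-1],
    [0,0,0,0,0,-1],
    [0,0,0,0,0,0],
    [0,0,0,0,0,0],
    [0,0,0,0,0,0],
    [0,0,0,0,0,0],
    [0,0,0,0,0,0],
    [0,0,0,0,0,0],
  ],
)

```text
clock: 64.05
tcp_pos: [0.6126, 0.2465, 0.0529]
orientation: [0.0, 0.547, 0.837, -0.0]
wrist_force: [-2.2, -4.0, 5.6]
finger_gap: 0.0133
```

```bash
python3 - <<'E'
from h import *
s,_=st(); im,c=snap("wrist","w32")
E
```

```text
t 64.05 tcp [0.6126 0.2465 0.0529] yaw 113.64 gap 0.0133 F [-2.2 -4.   5.6] T [-0.81  0.37  0.89] z [ 5.e-04 -9.e-04 -1.e+00]
```

View pics/w32.png

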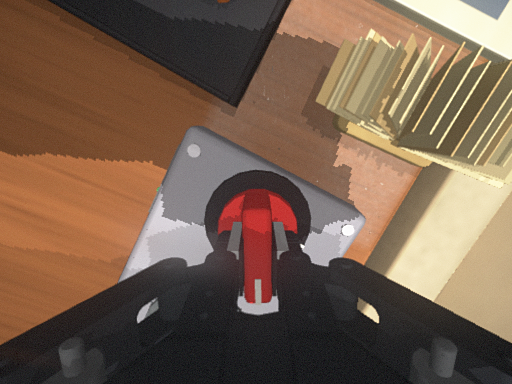

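Call:
jog_arm(
  plan=[
    [0,0,0,0,0,5],
    [0,0,0,0,0,6],
    [0,0,0,0,0,7],
    [0,0,0,0,0,7],
    [0,0,0,0,0,7],
    [0,0,0,0,0,7],
    [0,0,0,0,0,7],
    [0,0,0,0,0,6],
    [0,0,0,0,0,5],
    [0,0,0,0,0,4],
  ],
)

```text
clock: 65.1
tcp_pos: [0.6128, 0.2469, 0.0529]
orientation: [0.0, 0.046, 0.999, 0.0]
wrist_force: [-1.0, -2.2, 4.5]
finger_gap: 0.0129
```

```bash
python3 - <<'E'
from h import *
s,_=st()
E
```

```text
t 65.1 tcp [0.6128 0.2469 0.0529] yaw 174.74 gap 0.0129 F [-1.  -2.2  4.5] T [-0.38  0.28  0.04] z [ 7.e-04  4.e-04 -1.e+00]
```

Call:
jog_arm(
  plan=[
    [0,0,0,0,0,0],
    [0,0,0,0,0,0],
    [0,0,0,0,0,0],
    [0,0,0,0,0,0],
    [0,0,0.005,0,0,0],
    [0,0,0.015,0,0,0],
    [0,0,0.025,0,0,0],
    [0,0,0.025,0,0,0],
    [0,0,0,0,0,0],
    [0,0,0,0,0,0],
  ],
  hand=0.5,
)

```text
clock: 66.1
tcp_pos: [0.6132, 0.247, 0.1231]
orientation: [0.001, 0.048, 0.999, 0.0]
wrist_force: [-0.6, -0.3, -0.3]
finger_gap: 0.0429
```

```bash
python3 - <<'E'
from h import *
s,_=st(); im,c=snap("wrist","w33"); print(proj(c,[[.6126,.2468,.079],[.6126-.025*.997,.2468+.025*.0767,.079],[.6126+.025*.997,.2468-.025*.0767,.079]]))
E
```

```text
t 66.1 tcp [0.6132 0.247  0.1231] yaw 174.54 gap 0.0429 F [-0.6 -0.3 -0.3] T [-0.    0.01 -0.02] z [ 1.9e-03  7.0e-04 -1.0e+00]
[[256.72758057 210.36743338]
 [256.00664776 176.07292858]
 [257.40237076 242.4922706 ]]
```

View pics/w33.png

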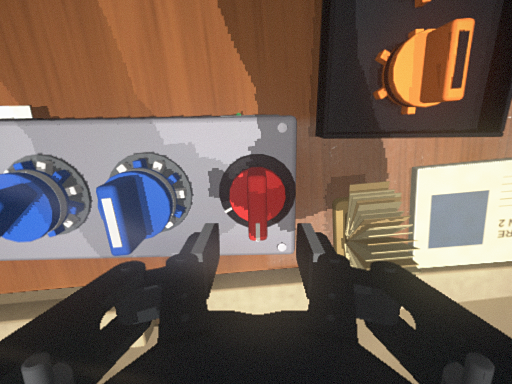

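Call:
jog_arm(
  plan=[
    [0.004,-0.02,0.013,0,0,0],
    [0.004,-0.03,0.013,0,0,0],
    [0.004,-0.03,0.013,0,0,0],
    [0.004,-0.03,0.013,0,0,0],
    [0.004,-0.03,0.013,0,0,0],
    [0.004,-0.02,0.013,0,0,0],
    [0.004,0,0.013,0,0,0],
    [0.004,0,0.013,0,0,0],
    [0,0,0,0,0,0],
    [0,0,0,0,0,0],
  ],
)

```text
clock: 67.15
tcp_pos: [0.6442, 0.0868, 0.2248]
orientation: [-0.001, 0.048, 0.999, -0.0]
wrist_force: [-0.1, -0.2, -0.0]
finger_gap: 0.0425
```

Call:
jog_arm(
  plan=[
    [0,0,0,0,0,0],
    [0,0,0,0,0,0],
    [0,0,0,0,0,0],
    [0,0,0,0,0,0],
    [0,0,0,0,0,0],
    [0,0,0,0,0,0],
    [0,0,0,0,0,0],
    [0,0,0,0,0,0],
    [0,0,0,0,0,0],
    [0,0,0,0,0,0],
  ],
)

```text
clock: 68.15
tcp_pos: [0.6446, 0.0868, 0.2263]
orientation: [0.0, 0.048, 0.999, 0.0]
wrist_force: [-0.7, 0.3, -0.3]
finger_gap: 0.0428
```

```bash
python3 - <<'E'
from h import *
st(); im,c=snap("wrist","w34"); i2,c2=load("w28")
H=dict(A=(.5848,-.1167),B=(.5916,-.0271),C=(.5985,.0627),D=(.6053,.152))
for n,h in H.items():
    o=[]
    for I,C in ((im,c),(i2,c2)):
        p=proj(C,[[*h,.096]])[0]
        bs=[b for a,ce,b,e in white_on(I,"blue") if b is not None and np.linalg.norm(b-p)<15]
        if bs: o.append((C,bs[0])); print(n,plane(C,[bs[0]],.096)[0].round(4))
    if len(o)==2: print(n,tri(o))
im=cv2.imread("pics/w34.png"); cv2.imwrite("pics/w34z.png",cv2.resize(im[:260],None,fx=1.56,fy=1.56))
E
```

```text
t 68.15 tcp [0.6446 0.0868 0.2263] yaw 174.55 gap 0.0428 F [-0.7  0.3 -0.3] T [-0.04 -0.01 -0.03] z [ 1.e-04  1.e-04 -1.e+00]
A [ 0.5851 -0.1171  0.096 ]
A [ 0.5852 -0.1172  0.096 ]
A (array([ 0.58517996, -0.11747615,  0.09544883]), np.float64(6.126212539227939e-05))
B [ 0.5919 -0.0276  0.096 ]
B [ 0.592  -0.0277  0.096 ]
B (array([ 0.5919708 , -0.02787477,  0.09527156]), np.float64(6.783793656184691e-05))
C [0.599  0.0625 0.096 ]
C [0.5993 0.0622 0.096 ]
C (array([0.59926491, 0.06229726, 0.09412314]), np.float64(0.0001865587674835319))
D [0.6058 0.1523 0.096 ]
D [0.6059 0.1523 0.096 ]
D (array([0.60584988, 0.15235677, 0.09570593]), np.float64(9.533123910570535e-05))
```

View pics/w34z.png

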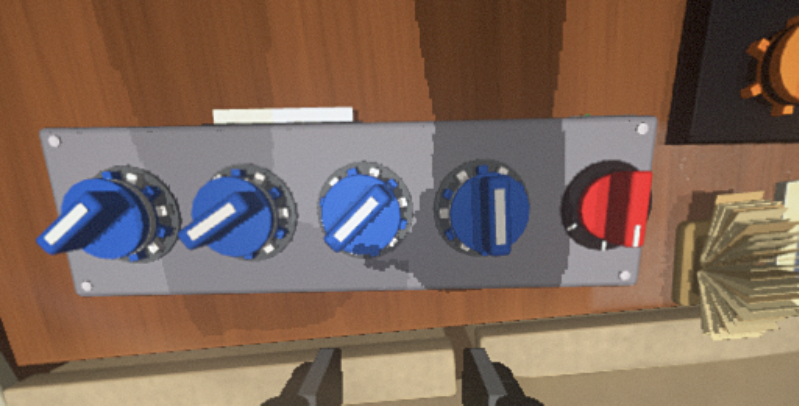

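All four cartridges stand at home height (about 96 mm), the key is back at rest and the arm is clear. I'm handing in.

```bash
python3 -c "
from workcell import *
print(hand_in())"
```

```text
the job is handed in; nothing more can be done
None
```

The ribbon change is done and was handed in at about 68 s of the 210 s allowed.

- **Spent cartridges:** both orange ones went upright into the black tray. The first dropped about 4 mm when released but stayed upright.
- **New cartridges:** all four blue ones were turned to mesh and pushed home, one on each hub. Under an extra 12 to 16 N push none sank further, and each stopped at its expected home height.
- **Key:** it was turned clockwise about 62° to its stop, where the turning moment rose to 0.9 N m. I guided it back in the grip to within about 1° of rest and then let go. The last picture shows its bar along the printer's x axis.

**Last checks:** from two wrist views, the bar tops on hubs A, B and D stand at 95.3 to 95.7 mm, against 96 mm when home. Hub C measured 94.1 mm, which I take as measurement noise because it sat firm at the stop. All four bar centres lie within 1 mm of their hubs. I did not measure the key's height from two views as asked; I used the text's value and watched the force on the way down.

I saw no cartridge knocked aside and no clear slackening of the grip.

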